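# Clear, load and wind down the tile press

## Robot

A 7-joint arm with a two-finger parallel gripper is mounted at the origin on the work surface. World frame = base frame: x ahead of the robot, y to its left, z up, the work surface at z = 0. Lengths are in mm, angles in degrees, forces in N, time in s.
With the tool pointing down it reaches from about 425 to 925 mm from the base axis. Payload 6.8 kg.
Tool frame: the origin (TCP) lies at the very end of the fingers, on their centre line; the grasp point (between the pads) lies robot.grip_point_offset behind it (robot.grip_point_offset is the distance from the TCP to the grasp point, in mm); z points along the fingers, x is the direction in which the jaws open and shut, and the axes are right-handed (so a half turn about z gives the same grasp; the last joint's range is limited). The gripper opens to 88 mm and grips with 3 to 60 N. Pads are 20 mm wide; open, the fingers measure 115 mm over their backs; the gripper's body (75 mm by 178 mm) begins 61 mm behind the grasp point.
Start: joints at [70.755, 27.33, 1.283, 89.118, -0.659, 63.558, -4.761], TCP at [152.447, -657.577, 222.664] pointing down, gripper open.
Joint ranges: [-169.35, 169.35], [-19.33, 120.38], [-80.79, 83.38], [13.8, 139.57], [-78.32, 258.32], [9.67, 109.79], [-169.56, 169.56]. Speed limits (degrees/s): [136.94, 136.94, 180, 180, 180, 180, 180].

## Interface

Orientations are given as [roll, pitch, yaw] about the fixed x, y, z axes, in that order (R = Rz(yaw) Ry(pitch) Rx(roll)).
In Python, from cell import robot, observe, viewer, silhouettes gives the robot as it stands. Calls block until the motion is done:
- robot.move_to(position, orientation): joint-space move of the TCP to a pose.
- robot.move_l(position, max_speed=150, rotation=None): straight line of the TCP; rotation=None keeps the orientation; max_speed is the mean speed in mm/s.
- robot.move_joints(angles): joint-space move.
- robot.gripper_to(opening, f_grip=None): finger opening in mm; f_grip is the grip in N (None keeps the last); returns when the fingers have stopped.
- robot.dwell(seconds).
- robot.ik(position, orientation): joint angles nearest the present ones, or None.
- observe(): the state.
- viewer.snapshot(name): name is "scene" or "side" or "wrist"; returns the picture (400x640x3 uint8, red, green, blue); there is no depth.
- viewer.calibration(name): a dict with "K" (3x3 intrinsics, pixels), "origin" and "rotation" of the camera in the world. Camera axes: x right, y up, looking along -z (the intrinsics and any distortion apply to the point x, -y, -z); pixel columns grow to the right and rows downward; lengths in mm; the calibration is good to about 2 mm. The wrist camera is an equidistant fisheye: a pixel r from the principal point sees the ray r / f radians off the axis. A picture is of the moment at which its call begins: read the wrist's pose just before it. calibration takes no time and is no camera call; for the wrist camera it gives the pose at the moment of the call.
A pose or a line that the arm cannot do raises robot.IKError and nothing moves.
- robot.sign_off(): hands the job in, once; it reports no verdict.
Trained networks look in the newest picture that a camera, given by its name, has taken for a name from the list of things; names that differ only in an ending like _2 or _b are one class to them, and where a whole thing is asked for, a point or a joint stands for the part that bears it (a point fixed in the world has none). Each returns a list of dicts, best first, with "p" (0 to 1); they miss things now and then, are a little off and sometimes report something else, mostly with a low value. They report only what shows in the picture. A call takes as long as a camera call. They do not tell look-alikes from the thing itself.
- silhouettes(target, camera): "pixels" (400x640 bool, what is visible of it) and "uv" ([column, row] in pixels, amid what is visible of it).
The state is a dict: "clock": time; "q": joint angles; "qvel": joint speeds; "tau": joint torques, N m; "tool_pos": TCP position; "orientation": TCP orientation; "contact_force": force on the tool from outside, world axes, zero at the start; "moment": the same for the moment, N m; "grip_width": finger opening in mm.
Only numpy, scipy, OpenCV 4.12 (cv2) and the standard library are available. Lean on these libraries where they do the work, as an engineer would, in place of code of your own. Each camera call takes 0.05 s, during which the arm holds its last target.

## Task

Load the screw press: draw its tray fully out, wipe every loose glass chip off the bed into the dustpan with the scraper block (the chips are sharp, so never touch them with the fingers), and stand the block back on the bench. Then lay all the glass tiles from the mat flat on the tray, side by side and wholly on the bed, push the tray fully home, and only then wind the hand wheel clockwise, a little more than a full turn, down to its stop so that the platen presses on the tiles. Leave the other things on the bench where they are.

Things in the scene. Friction and masses are not known exactly. Their poses are not given: they have to be found in the camera images.
- press: bench screw press, grey, fixed on the bench (yaw up to 0.12). Origin on the bench under the middle of the platen, z up. Base 324 mm (x) by 190 mm (y); uprights at x = +-138 mm (26 mm thick) carry a crosshead (y +-40 mm, top at 157 mm) with a black hand wheel above it. Tray and runway lie along the press's y; the tray slides out to -y (the robot's right)
- platen_face (a point): middle of the underside of the platen: rubber-faced, 202 mm (x) by 196 mm (y), 21 to 24 mm above the bed when raised; each turn of the wheel lowers it 12 mm; sprung, it gives up to 6 mm
- wheel_axis (a point): point on the upright axis of the hand wheel, 240 mm above the bench, fixed to the press (same axes as press), level with crank_knob
- wheel (a joint): hand wheel angle, rad; grows as the wheel turns clockwise seen from above (lowering the platen), 0.25 N m of friction, stays where left. It starts between -1.2 and 0 (platen up); the platen meets the tiles at about 5.8 and the wheel comes to a hard stop at 6.45, which is the wound-down end
- crank_knob (a point): grip point of the black upright crank knob on the wheel's rim: 24 mm thick, 62 mm tall, free to spin on its pin; this point is 240 mm above the bench, 80 mm from the wheel's axis, 41 mm above the knob's foot, 21 mm below its top. The rim (18 mm tube) has its top 201 mm above the bench; hub and screw end stand no higher than 217 mm
- tray (a joint): how far the aluminium tray is drawn out of the press, m: 0 fully home (its start, at a stop), 0.21 fully out (stop); about 2 N of friction, stays where left
- bed (a point): middle of the flat bed of the tray, on its upper face, 46 mm above the bench; moves with the tray; axes as press. Bed: x +-105 mm, y +-98 mm; rims 5 mm thick and 5 mm high along both y ends; the long sides (x = +-105 mm) are open edges, the +x one over the dustpan's mouth when the tray is out
- tray_knob (a point): grip point of the black upright knob that pulls the tray: 24 mm thick, 56 mm tall, standing on a lug at the tray's -y end; this point is 152 mm from the middle of the bed along -y, 84 mm above the bench, 38 mm above the lug and 18 mm below the knob's top
- dustpan: yellow dustpan, lying still on the bench (fixed), its open mouth at its -x edge tucked under the open edge of the drawn-out tray, handle to +x. Origin at the middle of its underside; floor 150 mm (x) by 216 mm (y), 4 mm thick; walls 36 to 40 mm high on the other three sides
- scraper: scraper block: wood on a rubber sole, 120 mm long (x), 38 mm wide (y) up to 22 mm high, above it a grip ridge 104 mm by 26 mm (y), total height 56 mm; about 0.16 kg, stands on the bench. Origin at the middle of the sole's underside, z up
- tile0: green glass tile, 48 mm (x) by 84 mm (y) by 10 mm thick, about 0.1 kg, lies flat on a grey felt mat (a fixed board 3 mm thick); origin at the middle of its underside, z up. Two to four tiles are present
- tile1: green glass tile, 48 mm (x) by 84 mm (y) by 10 mm thick, about 0.1 kg, lies flat on a grey felt mat (a fixed board 3 mm thick); origin at the middle of its underside, z up. Two to four tiles are present
- tile2: green glass tile, 48 mm (x) by 84 mm (y) by 10 mm thick, about 0.1 kg, lies flat on a grey felt mat (a fixed board 3 mm thick); origin at the middle of its underside, z up. Two to four tiles are present
- tile3: green glass tile, 48 mm (x) by 84 mm (y) by 10 mm thick, about 0.1 kg, lies flat on a grey felt mat (a fixed board 3 mm thick); origin at the middle of its underside, z up. Two to four tiles are present
- chip0: loose sharp glass chip of irregular outline, about 40 by 22 mm and 6 mm thick, lying on the bed of the tray at the start, under the platen; origin at the middle of its underside. Two to four chips are present
- chip1: loose sharp glass chip of irregular outline, about 40 by 22 mm and 6 mm thick, lying on the bed of the tray at the start, under the platen; origin at the middle of its underside. Two to four chips are present
- chip2: loose sharp glass chip of irregular outline, about 40 by 22 mm and 6 mm thick, lying on the bed of the tray at the start, under the platen; origin at the middle of its underside. Two to four chips are present
- chip3: loose sharp glass chip of irregular outline, about 40 by 22 mm and 6 mm thick, lying on the bed of the tray at the start, under the platen; origin at the middle of its underside. Two to four chips are present
- bowl_a: bystander, not to be moved: white bowl, 64 mm across, 30 mm high; origin at its underside
- bowl_b: bystander, not to be moved: white bowl, 64 mm across, 30 mm high; origin at its underside
- jar: bystander, not to be moved: screw-top glass jar, 68 mm across, 70 mm high; origin at its underside
- disc: bystander, not to be moved: round glass disc, 90 mm across, 10 mm thick; origin at its underside
- brush: bystander, not to be moved: bench brush, 50 by 150 mm, 42 mm high, on its bristles; origin at its underside
- pliers: bystander, not to be moved: running pliers, about 160 mm long, 14 mm high, lying on the bench; origin at its underside
There are look-alikes about, which are no part of the job. Leave any brown or pink look-alike of the tile0 alone. Leave any blue look-alike of the tile1 alone.

How it is judged (in metres and radians):
On the way, in this order (a step that is already met when the one before it is completed fails the run):
1. the tray is drawn fully out (at least 200 mm) (value of joint tray above 0.2 m), for 0.2 s.
2. every chip lies in the dustpan (x of chip0 in the frame of dustpan between -0.085 and 0.078 m and y of chip0 in the frame of dustpan between -0.11 and 0.11 m and z of each of chip0, chip1, chip2, chip3 in the frame of dustpan below 0.036 m and x of chip1 in the frame of dustpan between -0.085 and 0.078 m and y of chip1 in the frame of dustpan between -0.11 and 0.11 m and x of chip2 in the frame of dustpan between -0.085 and 0.078 m and y of chip2 in the frame of dustpan between -0.11 and 0.11 m and x of chip3 in the frame of dustpan between -0.085 and 0.078 m and y of chip3 in the frame of dustpan between -0.11 and 0.11 m), for 0.3 s.
3. with the tray still out, every tile lies flat on the bed (x of tile0 in the frame of bed between -0.085 and 0.085 m and y of tile0 in the frame of bed between -0.078 and 0.078 m and z of tile0 in the frame of bed between -0.004 and 0.005 m and angle between each of tile0, tile1, tile2, tile3's own z axis and vertical below 0.06 rad and x of tile1 in the frame of bed between -0.085 and 0.085 m and y of tile1 in the frame of bed between -0.078 and 0.078 m and z of tile1 in the frame of bed between -0.004 and 0.005 m and x of tile2 in the frame of bed between -0.085 and 0.085 m and y of tile2 in the frame of bed between -0.078 and 0.078 m and z of tile2 in the frame of bed between -0.004 and 0.005 m and x of tile3 in the frame of bed between -0.085 and 0.085 m and y of tile3 in the frame of bed between -0.078 and 0.078 m and z of tile3 in the frame of bed between -0.004 and 0.005 m and value of joint tray above 0.15 m), for 0.3 s.
4. the loaded tray is pushed home (within 6 mm), the wheel not yet wound (value of joint tray below 0.006 m and value of joint wheel below 2 rad), for 0.2 s.
5. the wheel is wound down more than a full turn to its stop (beyond 6.25 rad) (value of joint wheel above 6.25 rad), for 0.2 s.
At the end, for the whole second after the job is handed in: Chips all in the dustpan; every tile flat on the bed (underside within 5 mm, tilt under 0.06 rad, centre within 85 mm in x and 78 mm in y of the bed's middle); tray home within 6 mm; wheel beyond 6.25 rad; scraper resting on the bench; all at rest (all of step 2 and x of tile0 in the frame of bed between -0.085 and 0.085 m and y of tile0 in the frame of bed between -0.078 and 0.078 m and z of tile0 in the frame of bed between -0.004 and 0.005 m and angle between each of tile0, tile1, tile2, tile3's own z axis and vertical below 0.06 rad and x of tile1 in the frame of bed between -0.085 and 0.085 m and y of tile1 in the frame of bed between -0.078 and 0.078 m and z of tile1 in the frame of bed between -0.004 and 0.005 m and x of tile2 in the frame of bed between -0.085 and 0.085 m and y of tile2 in the frame of bed between -0.078 and 0.078 m and z of tile2 in the frame of bed between -0.004 and 0.005 m and x of tile3 in the frame of bed between -0.085 and 0.085 m and y of tile3 in the frame of bed between -0.078 and 0.078 m and z of tile3 in the frame of bed between -0.004 and 0.005 m and value of joint tray below 0.006 m and value of joint wheel above 6.25 rad and height (world z) of scraper below 0.03 m and linear speed of each of scraper, tile0, tile1, tile2, tile3 below 0.02 m/s); the robot touches nothing.
It fails at once if a chip is touched with the fingers (over 1 N) (contact force between the fingers and chip0 above 1 N or contact force between the fingers and chip1 above 1 N or contact force between the fingers and chip2 above 1 N or contact force between the fingers and chip3 above 1 N).
It fails at once if another thing on the bench is moved by more than 30 mm (distance of any of bowl_a, bowl_b, jar, disc, brush, pliers from where it was at the start of the episode above 0.03 m).
Of tile0, tile1, tile2, tile3 only 2 to 4 are there at a start; the rules pass over those that are not, and their reading is None.
Of chip0, chip1, chip2, chip3 only 2 to 4 are there at a start; the rules pass over those that are not, and their reading is None.
At some moment in a run one of tile0, tile1, tile2, tile3, scraper may be knocked a few centimetres aside while the robot is not near it.
Once in a run the grip may slacken for a moment while it holds something.
It also fails if it takes over 210 s, if anything falls off the work surface, if the arm or the gripper's body presses on something with over 40 N, if the wrist force passes 120 N, or if a joint passes its speed limit or range.

## Working session

There is one attempt and no reset: what is moved stays moved. The work goes in short steps, each a Python script; the robot and the scene stay as the last script left them, time stands still between calls to the robot, and variables do not carry over. Pictures are saved under pics/ and viewed, and the job is handed in when it is done.

```bash
ls -la; mkdir -p pics
python3 - <<'E'
from cell import robot, observe, viewer, silhouettes
import cv2
for n in ("scene","side","wrist"):
    im=viewer.snapshot(n); cv2.imwrite(f"pics/{n}0.png",im[...,::-1])
    c=viewer.calibration(n); print(n,c)
s=observe(); print(s); print(robot.grip_point_offset)
E
```

```text
total 12
drwxr-xr-x  3 agent agent 4096 Dec  7 07:04 .
drwxr-xr-x 23 root  root  4096 Dec  7 07:04 ..
drwxr-xr-x  2 agent agent 4096 Dec  7 07:04 pics
scene {'K': array([[372.80394012,   0.        , 319.52162752],
       [  0.        , 372.80394012, 189.2587888 ],
       [  0.        ,   0.        ,   1.        ]]), 'origin': array([1085.28366916, -204.92096696, 1044.24245353]), 'rotation': array([35.2103465 ,  0.08615689, 75.25652971])}
side {'K': array([[404.82651502,   0.        , 316.12490852],
       [  0.        , 404.82651502, 201.13512098],
       [  0.        ,   0.        ,   1.        ]]), 'origin': array([ 364.42895337, -752.79784256,  938.16085224]), 'rotation': array([40.86800241, -0.25698184, -8.35241758])}
wrist {'K': array([[309.70691629,   0.        , 320.00583941],
       [  0.        , 309.70691629, 198.83281709],
       [  0.        ,   0.        ,   1.        ]]), 'origin': array([ 231.69678525, -638.70996895,  384.72471983]), 'rotation': array([-17.07464201,   0.14012754, -76.92781806])}
{'clock': 0.15, 'q': array([70.75596597, 27.36654282,  1.28275875, 89.16142685, -0.6583872 ,
       63.55794426, -4.76127984]), 'qvel': array([-0.00084267, -0.2114472 ,  0.03606795, -0.2008692 ,  0.01182974,
       -0.05603436, -0.07613997]), 'tau': array([ 2.72361976e-03, -5.83283222e+01,  1.53665174e+00, -2.72873694e+01,
       -5.42519940e-02,  1.44325432e-02,  9.26725261e-05]), 'tool_pos': array([ 152.28951285, -657.14825062,  221.91538408]), 'orientation': array([ 1.79992967e+02,  7.82239059e-02, -7.69504817e+01]), 'contact_force': array([ 0.41622238,  0.23222494, -0.02861394]), 'moment': array([ 0.02316352,  0.00062567, -0.03033671]), 'grip_width': 87.80098928504596}
18.700000000000003
```

View pics/scene0.png

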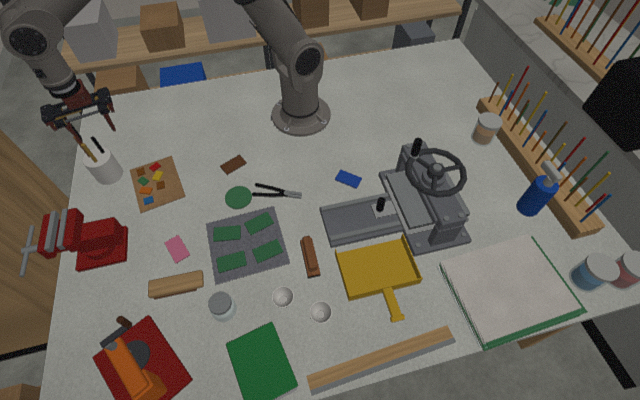

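View pics/side0.png

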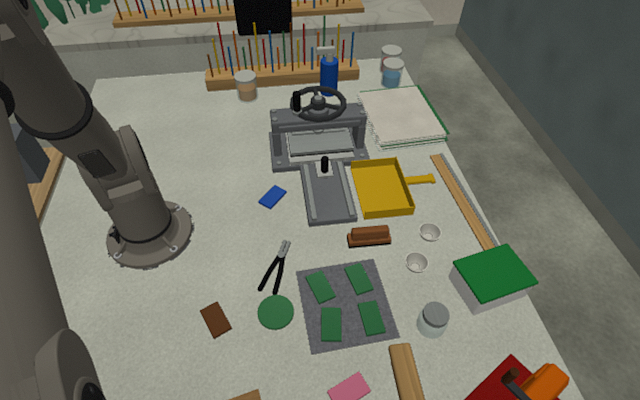

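View pics/wrist0.png

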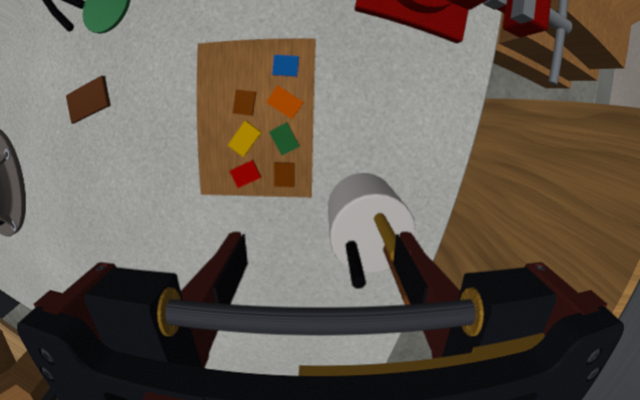

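Scene view: press with wheel at (437,170), crank knob (415,147), tray knob (380,205), runway at (360,220), dustpan (378,268), scraper (310,256). Four green tiles on the mat are at (227,233), (259,223), (231,261) and (266,252). 

Tile look-alikes: brown (233,163), pink (177,248), blue (348,178), green disc (238,197), green box (262,362), and small chips on the wooden board (157,183). The tiles I want are the four on the felt mat.

```bash
cat > h.py <<'E'
import numpy as np, cv2
from scipy.spatial.transform import Rotation as Ro
from cell import robot, observe, viewer, silhouettes
def Rm(rpy): return Ro.from_euler('xyz',rpy,degrees=True).as_matrix()
def cal(n):
    c=viewer.calibration(n); return dict(n=n,K=c['K'],o=np.array(c['origin']),R=Rm(c['rotation']))
def proj(c,P):
    P=np.atleast_2d(P); d=(P-c['o'])@c['R']; d=d*[1,-1,-1]
    K=c['K']
    if c['n']=='wrist':
        r=np.hypot(d[:,0],d[:,1]); th=np.arctan2(r,d[:,2]); s=th/np.maximum(r,1e-9)
        x,y=d[:,0]*s,d[:,1]*s
    else: x,y=d[:,0]/d[:,2],d[:,1]/d[:,2]
    return np.c_[K[0,0]*x+K[0,2],K[1,1]*y+K[1,2]]
def ray(c,uv):
    uv=np.atleast_2d(uv).astype(float); K=c['K']
    x=(uv[:,0]-K[0,2])/K[0,0]; y=(uv[:,1]-K[1,2])/K[1,1]
    if c['n']=='wrist':
        th=np.hypot(x,y); s=np.sin(th)/np.maximum(th,1e-9); d=np.c_[x*s,y*s,np.cos(th)]
    else: d=np.c_[x,y,np.ones(len(x))]
    return (d*[1,-1,-1])@c['R'].T
def onz(c,uv,z):
    d=ray(c,uv); t=(z-c['o'][2])/d[:,2]; return c['o']+d*t[:,None]
def snap(n,name=None):
    c=cal(n); im=viewer.snapshot(n)
    if name: cv2.imwrite(f'pics/{name}.png',im[...,::-1])
    return c,im
def poly(pts):  # draw helper input
    return np.round(pts).astype(np.int32)
def st():
    s=observe(); print('t %.1f pos %s rpy %s F %s w %.1f'%(s['clock'],np.round(s['tool_pos'],1),np.round(s['orientation'],1),np.round(s['contact_force'],1),s['grip_width'])); return s
E
python3 - <<'E'
from h import *
import pickle
out={}
for n in ('scene','side'):
    c,im=snap(n)
    print(n,'base origin->',proj(c,[0,0,0]))
    for t in ('tile0','scraper','press','dustpan','tray','tray_knob','crank_knob','wheel','bed','platen_face','jar','bowl_a','disc','brush','pliers'):
        try: L=silhouettes(t,n)
        except Exception as e: print(t,e); continue
        out[n,t]=L
        for d in L[:8]:
            z={'tile0':13,'scraper':56,'tray_knob':102,'crank_knob':261,'tray':46}.get(t,0)
            print(n,t,round(d['p'],2),np.round(d['uv'],1),d['pixels'].sum(),np.round(onz(c,d['uv'],z)[0]))
pickle.dump(out,open('sil0.pkl','wb'))
st()
E
```

```text
scene base origin-> [[300.37392307 114.62829423]]
scene tile0 0.95 [268.3 249.9] 432 [ 559. -229.   13.]
scene tile0 0.89 [227.  235.2] 399 [ 477. -345.   13.]
scene tile0 0.88 [228.1 259.3] 430 [ 559. -351.   13.]
scene tile0 0.8 [258.5 225.1] 380 [ 466. -244.   13.]
scene tile0 0.77 [176.1 247.9] 437 [ 481. -500.   13.]
scene tile0 0.61 [349.1 181.4] 287 [375.  85.  13.]
scene tile0 0.51 [388.9 210.6] 685 [521. 175.  13.]
scene tile0 0.49 [233.3 163.2] 270 [ 193. -289.   13.]
scene scraper 0.66 [308.9 258.1] 528 [ 637. -120.   56.]
scene press 0.87 [414.2 208.8] 10172 [529. 263.   0.]
scene press 0.55 [410.7 201.1] 1423 [497. 264.   0.]
scene press 0.54 [267.6 248.8] 444 [ 549. -231.    0.]
scene dustpan 0.67 [381.7 271.6] 4079 [708.  83.   0.]
scene tray 0.75 [392.2 216.4] 825 [562. 166.  46.]
scene tray_knob 0.75 [390.2 213.6] 788 [580. 143. 102.]
scene tray_knob 0.25 [261.1 223.5] 398 [ 516. -232.  102.]
scene crank_knob 0.82 [430.3 167.9] 1541 [559. 239. 261.]
scene wheel 0.61 [433.2 170. ] 1523 [394. 393.   0.]
scene platen_face 0.56 [408.8 198.9] 1606 [487. 261.   0.]
scene b
[... 1424 characters left out ...]
553. 240.   0.]
side platen_face 0.55 [315.8 141. ] 1577 [526. 327.   0.]
side platen_face 0.17 [322.3 159.7] 803 [534. 229.   0.]
side jar 0.63 [432.6 318. ] 868 [ 715. -366.    0.]
side bowl_a 0.75 [418.8 263.3] 415 [ 729. -210.   -0.]
side bowl_a 0.62 [428.6 232.5] 365 [ 789. -114.    0.]
side disc 0.97 [275.7 310.9] 994 [ 335. -292.    0.]
side brush 0.65 [405.2 373.1] 1359 [ 610. -483.    0.]
side brush 0.59 [373.  319.2] 632 [ 569. -348.    0.]
side pliers 0.74 [278.3 268.5] 585 [ 352. -172.   -0.]
side pliers 0.73 [407.1 374.9] 1393 [ 613. -488.    0.]
side pliers 0.56 [322.2 159.4] 786 [534. 231.   0.]
t 1.8 pos [ 152.4 -657.6  222.7] rpy [180.   -0.  -76.9] F [-0.   0.2  0.6] w 87.7
```

Run:
```python
import cv2
im=cv2.imread('pics/scene0.png'); a=im[120:320,290:490]; cv2.imwrite('pics/s_crop.png',cv2.resize(a,None,fx=3,fy=3,interpolation=cv2.INTER_CUBIC))
im=cv2.imread('pics/side0.png'); a=im[80:250,250:450]; cv2.imwrite('pics/d_crop.png',cv2.resize(a,None,fx=3.5,fy=3.5,interpolation=cv2.INTER_CUBIC))
```

```text
(no output)
```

View pics/s_crop.png

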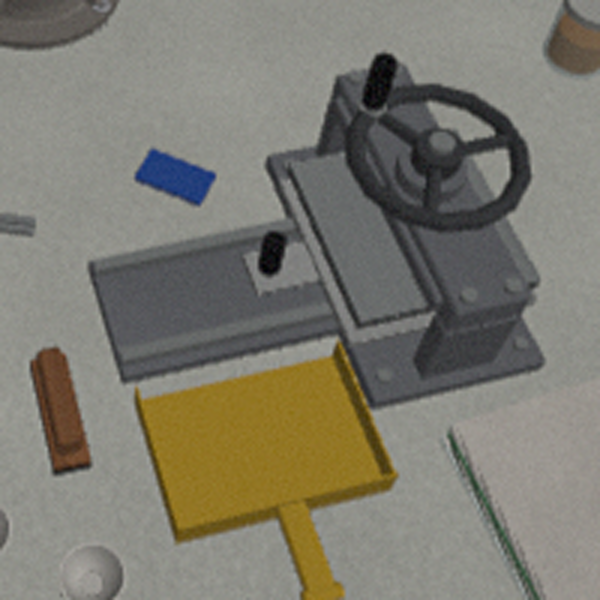

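View pics/d_crop.png

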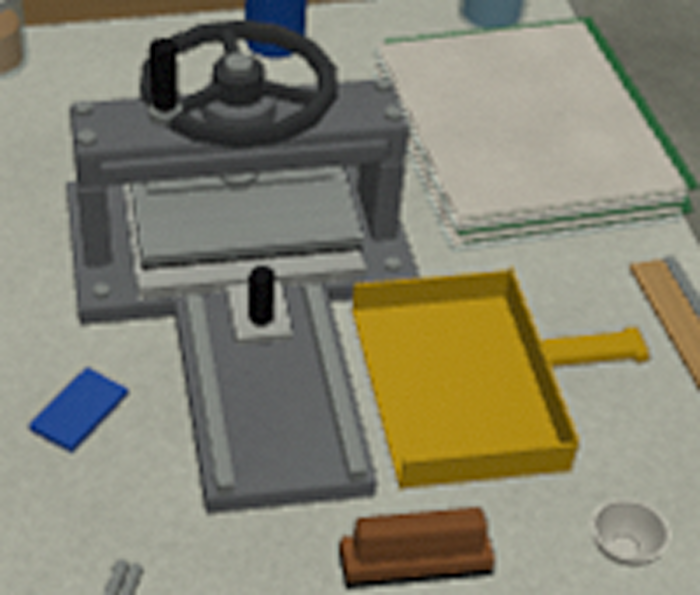

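```bash
cat >> h.py <<'E'
def tri(obs):  # list of (c,uv): least squares 3D point
    A=np.zeros((3,3)); b=np.zeros(3)
    for c,uv in obs:
        d=ray(c,uv)[0]; d/=np.linalg.norm(d); M=np.eye(3)-np.outer(d,d); A+=M; b+=M@c['o']
    return np.linalg.solve(A,b)
E
python3 - <<'E'
from h import *
s=cal('scene'); d=cal('side')
for n,a,b in (('trayknobtop',(275,236),(261,272)),('cranktop',(386,60),(162,42)),('hub',(440,143),(238,63))):
    ua=np.array(a)/3+[290,120]; ub=np.array(b)/3.5+[250,80]
    print(n,tri([(s,ua),(d,ub)]),[onz(c,u,z) for c,u in((s,ua),(d,ub)) for z in ({'t':102,'c':261,'h':217}[n[0]],)])
E
```

```text
trayknobtop [523.39204318 136.36063062  98.15802231] [array([[523.96229957, 136.57809244, 102.        ]]), array([[523.52953218, 129.9449771 , 102.        ]])]
cranktop [456.31584129 250.15217075 259.17660806] [array([[457.00363226, 249.7723071 , 261.        ]]), array([[456.36220136, 246.32427153, 261.        ]])]
hub [525.97102437 287.92580426 205.83019461] [array([[532.79077663, 281.98020099, 217.        ]]), array([[523.74811589, 271.06885292, 217.        ]])]
```

Run:
```python
from h import *
for nm,p,y in (('look',(525,20,330),180),('look',(525,20,330),0),('knob',(523,131,66),180),('knob',(523,131,66),0),('out',(523,-79,66),180),('out',(523,-79,66),0),
  ('crank',(456,248,221),180),('crank',(456,248,221),0),('scr',(620,-135,40),0),('scr',(620,-135,40),180),('wipe',(620,75,80),90),('wipe',(620,75,80),-90),('wipe',(410,75,80),-90),('wipe',(410,75,80),90),('tile',(470,-245,10),0),('tile',(470,-245,10),180)):
    q=robot.ik(np.array(p,float),[180,0,y]); print(nm,p,y,None if q is None else np.round(q))
```

```text
look (525, 20, 330) 180 [ 46.  19. -67.  98.  18.  75. 154.]
look (525, 20, 330) 0 [ 30.  13. -45.  99.   9.  72. -18.]
knob (523, 131, 66) 180 [ 29.  46. -68. 112.  51.  60. 116.]
knob (523, 131, 66) 0 [ 19.  36. -52. 112.  38.  50. -53.]
out (523, -79, 66) 180 [ -46.   52.   72.  119.  -61.   60. -121.]
out (523, -79, 66) 0 [ 26.  29. -31. 115.  22.  42. -18.]
crank (456, 248, 221) 180 [ 17.  26. -67. 107.  27.  65. 120.]
crank (456, 248, 221) 0 [ 12.  23. -59. 108.  22.  62. -55.]
scr (620, -135, 40) 0 [ 29.  39. -31. 101.  27.  47. -15.]
scr (620, -135, 40) 180 [  -0.   36.    9.  103.   -8.   42. -166.]
wipe (620, 75, 80) 90 [ 18.  39. -44. 101.  33.  54.  51.]
wipe (620, 75, 80) -90 [   7.   35.  -27.  101.   20.   49. -119.]
wipe (410, 75, 80) -90 [  14.   20.  -38.  128.   20.   38. -128.]
wipe (410, 75, 80) 90 [ 40.  36. -73. 127.  46.  52.  28.]
tile (470, -245, 10) 0 [ 40.  33. -24. 116.  23.  35.   1.]
tile (470, -245, 10) 180 [  11.   32.   12.  118.  -12.   31. -148.]
```

Run:
```python
from h import *
robot.move_joints([70.7,12,1.3,93,-0.7,75,-4.76]); st()
robot.move_joints([0,12,0,93,0,75,150]); st()
for y in (150,155,160):
  for p in ((523,131,150),(523,131,66),(523,-79,66),(523,20,330)):
    q=robot.ik(np.array(p,float),[180,0,y]); print(p,y,None if q is None else np.round(q))
snap('wrist','w1'); snap('side','d1')
```

```text
t 2.5 pos [ 121.4 -559.7  358.2] rpy [-1.796e+02  1.000e-01 -7.690e+01] F [-0.4 -1.5 -0.4] w 87.5
t 4.8 pos [569.  -63.2 358.9] rpy [-180.    -0.   149.9] F [-0.1 -0.8 -0.4] w 87.9
(523, 131, 150) 150 [-14.  20.  -8. 111.   3.  49. 126.]
(523, 131, 66) 150 [-15.  27.  -7. 115.   5.  39. 125.]
(523, -79, 66) 150 [  2.  26.  -0. 116.   0.  38. 152.]
(523, 20, 330) 150 [ -6.   8.  -4. 101.   1.  71. 140.]
(523, 131, 150) 155 [-14.  20.  -8. 111.   4.  49. 131.]
(523, 131, 66) 155 [-15.  27.  -8. 115.   5.  39. 129.]
(523, -79, 66) 155 [  3.  26.  -1. 116.   1.  38. 156.]
(523, 20, 330) 155 [ -5.   8.  -4. 101.   1.  71. 145.]
(523, 131, 150) 160 [-14.  20.  -9. 111.   4.  49. 136.]
(523, 131, 66) 160 [-14.  27.  -8. 115.   6.  39. 134.]
(523, -79, 66) 160 [  3.  26.  -1. 116.   1.  38. 161.]
(523, 20, 330) 160 [ -5.   8.  -5. 101.   1.  71. 150.]
```

View pics/w1.png

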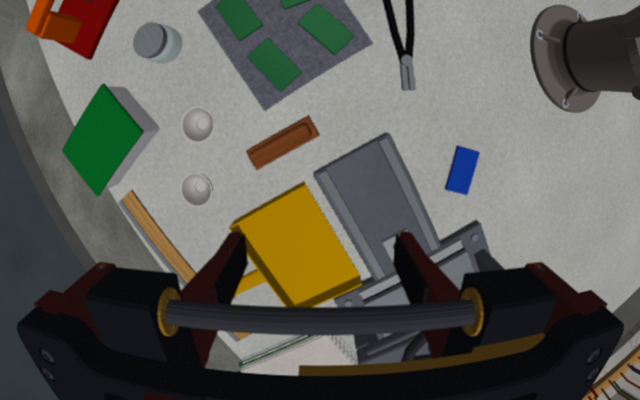

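```bash
python3 - <<'E'
from h import *
robot.move_to([523.5,115,200],[180,0,155]); st()
c,im=snap('wrist','w2'); c,im=snap('side','d2');c,im=snap('scene','s2')
print(c)
E
python3 - <<'E'
import cv2,numpy as np
a=cv2.imread('pics/d2.png')[80:250,250:450]; b=cv2.imread('pics/s2.png')[120:290,330:530]
cv2.imwrite('pics/m2.png',np.hstack([cv2.resize(x,None,fx=2,fy=2,interpolation=cv2.INTER_CUBIC) for x in(a,b)]))
E
```

```text
t 5.9 pos [524.9 113.8 201. ] rpy [1.800e+02 1.000e-01 1.549e+02] F [ 0.  -0.6  0.5] w 87.8
{'n': 'scene', 'K': array([[372.80394012,   0.        , 319.52162752],
       [  0.        , 372.80394012, 189.2587888 ],
       [  0.        ,   0.        ,   1.        ]]), 'o': array([1085.28366916, -204.92096696, 1044.24245353]), 'R': array([[ 0.25449145, -0.78991903,  0.55790861],
       [ 0.96707385,  0.2087686 , -0.14554666],
       [-0.00150372,  0.57657922,  0.81703987]])}
```

View pics/m2.png

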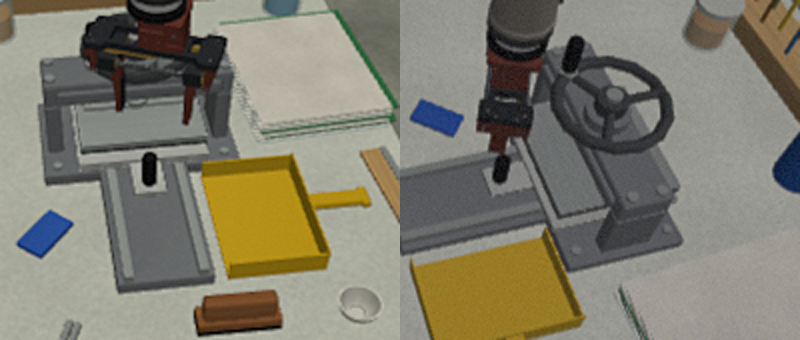

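View pics/w2.png

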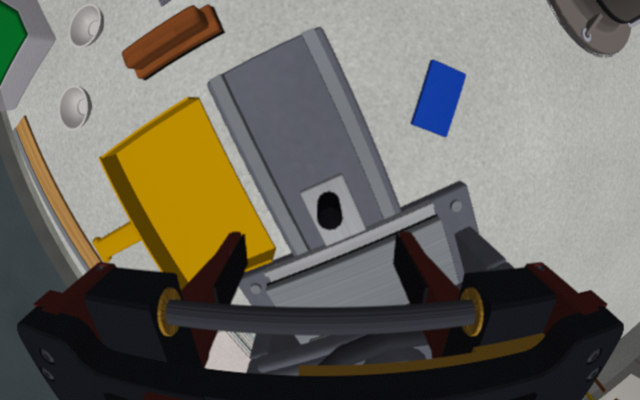

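Run:
```python
from h import *
c=cal('wrist'); print(onz(c,[330,220],102),onz(c,[330,197],46)); print(proj(c,[523.5,133,102]))
im=cv2.imread('pics/w2.png')[150:280,270:400]; cv2.imwrite('pics/w2c.png',cv2.resize(im,None,fx=4,fy=4,interpolation=cv2.INTER_CUBIC))
```

```text
[[525.73922726 135.96798922 102.        ]] [[522.25730194 132.28728532  46.        ]]
[[330.89235345 216.23788899]]
```

View pics/w2c.png

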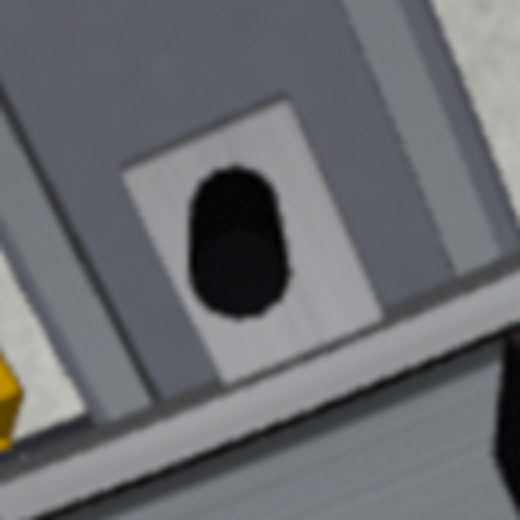

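Run:
```python
from h import *
robot.move_l([524.5,134,130]); robot.move_l([524.5,134,67],max_speed=100); st()
robot.gripper_to(20,f_grip=30); s=st()
```

```text
t 7.5 pos [525.  134.1  67.5] rpy [180.   0. 155.] F [-0.1  0.2 -0.1] w 87.7
t 8.5 pos [524.9 133.8  67. ] rpy [180.   0. 155.] F [ 2.6 -1.2 -2.1] w 23.4
```

Run:
```python
from h import *
c0=cal('wrist'); s=observe()
# camera in tool frame from current pose, then use pose at w2
Rt=Rm(s['orientation']); Rc=Rt.T@c0['R']; oc=Rt.T@(c0['o']-s['tool_pos'])
print(oc)
im=cv2.imread('pics/w2.png')
cv2.imwrite('pics/w2d.png',cv2.resize(im[10:250,180:480],None,fx=2.6,fy=2.5,interpolation=cv2.INTER_CUBIC))
R2=Rm([180,0.1,154.9]); c=dict(n='wrist',K=c0['K'],R=R2@Rc,o=np.array([524.9,113.8,201])+R2@oc)
np.savez('w2cal.npz',**{k:v for k,v in c.items() if k!='n'})
for a,b in (((318,27),(397,210)),((210,80),(297,252)),((267,240),(437,205))):
    for z in (40,46):
        p=onz(c,[a,b],z); v=p[1]-p[0]; print(z,p[:,:2].round(1).tolist(),np.degrees(np.arctan2(-v[0],v[1])))
```

```text
[  -0.34240674  -80.3110302  -162.81740782]
40 [[457.2, -36.8], [460.3, 180.0]] -0.8232021365356154
46 [[457.8, -35.3], [460.8, 177.5]] -0.8232021365356157
40 [[583.6, -38.7], [585.5, 178.8]] -0.48556565605602514
46 [[581.9, -37.2], [583.7, 176.2]] -0.48556565605602636
40 [[610.4, 150.5], [414.1, 195.3]] 77.13096585481293
46 [[608.2, 148.4], [415.5, 192.4]] 77.13096585481293
```

View pics/w2d.png

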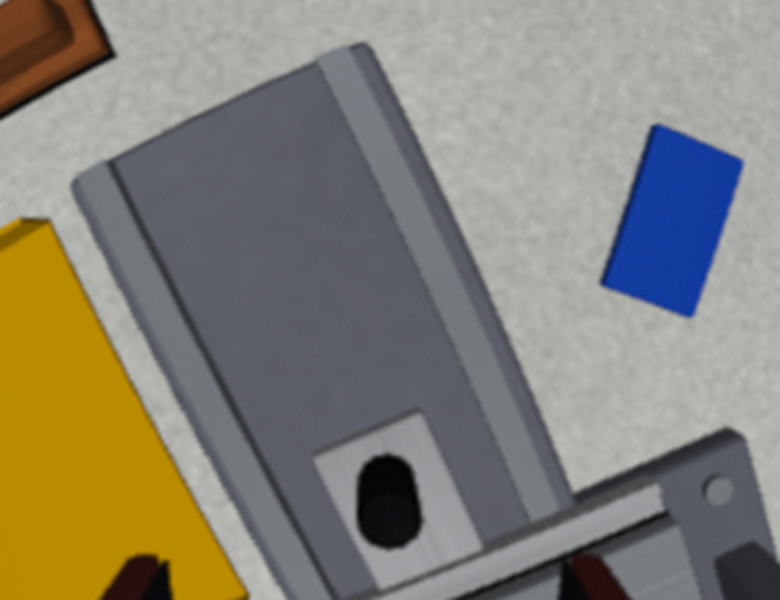

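Run:
```python
from h import *
p=observe()['tool_pos']
for k in (0.5,0.97):
    robot.move_l([p[0]-2.4*k,p[1]-212*k,67],max_speed=100); st()
robot.move_l([p[0]-2.4,p[1]-213,67],max_speed=30); st()
snap('side','d3')
robot.gripper_to(60); st()
robot.move_l([p[0]-2.4,p[1]-213,200],max_speed=200); st()
snap('side','d4'); snap('wrist','w4'); snap('scene','s4')
```

```text
t 9.7 pos [523.8  27.5  67. ] rpy [-180.    0.  155.] F [ 3.5 -2.6 -4.1] w 23.3
t 10.8 pos [522.8 -72.2  67. ] rpy [-180.    0.  155.] F [ 3.7 -1.2 -6.3] w 23.2
t 11.2 pos [522.7 -76.3  67. ] rpy [ 1.799e+02 -1.000e-01  1.552e+02] F [ 4.6  6.3 -4.1] w 23.6
t 12.0 pos [522.5 -79.3  67. ] rpy [-180.   -0.  155.] F [ 0.9 -0.6  0.2] w 60.0
t 12.8 pos [521.8 -79.2 199. ] rpy [-1.80e+02 -1.00e-01  1.55e+02] F [-0.1 -0.1 -0.9] w 60.1
```

View pics/d4.png

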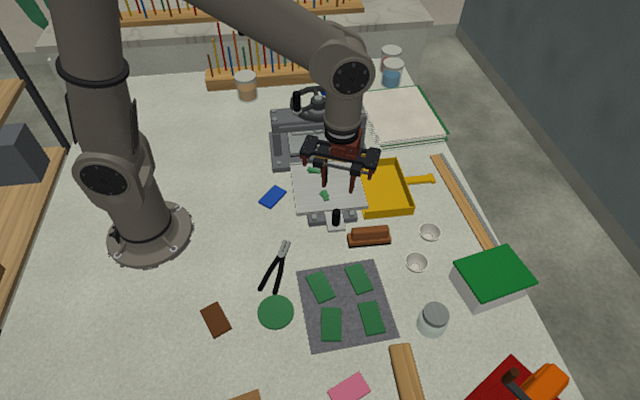

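View pics/w4.png

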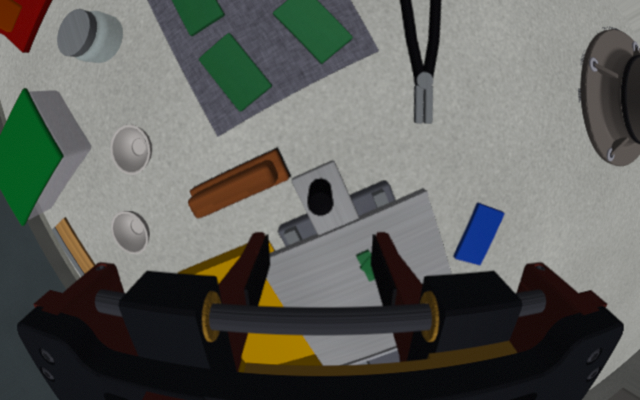

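```bash
python3 - <<'E'
from h import *
robot.move_to([600,-135,260],[180,0,95]); robot.dwell(0.1); s=st(); print(np.round(s['q'],1))
c,im=snap('wrist','w5'); np.savez('w5cal.npz',**{k:v for k,v in c.items() if k!='n'})
snap('side','d5'); snap('scene','s5')
E
python3 - <<'E'
import cv2,numpy as np
a=cv2.imread('pics/d5.png')[120:270,250:450]; b=cv2.imread('pics/s5.png')[160:310,280:480]
cv2.imwrite('pics/m5.png',np.hstack([cv2.resize(x,None,fx=2,fy=2,interpolation=cv2.INTER_CUBIC) for x in(a,b)]))
E
```

```text
t 13.9 pos [ 599.2 -134.4  259.2] rpy [-179.9   -0.    95.1] F [ 0.4 -0.4  0.6] w 60.1
[  2.7  19.8   5.4  95.7  -2.   64.7 103.8]
```

View pics/w5.png

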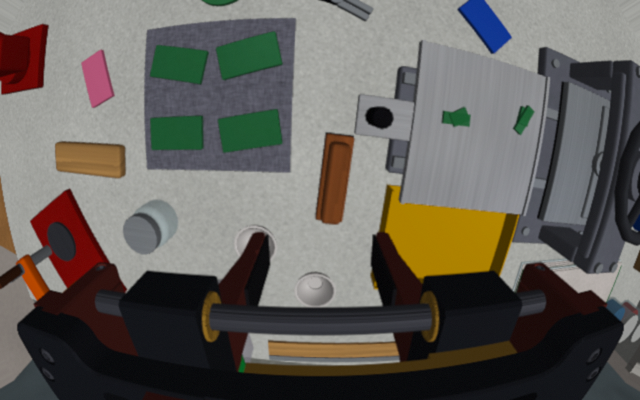

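View pics/m5.png

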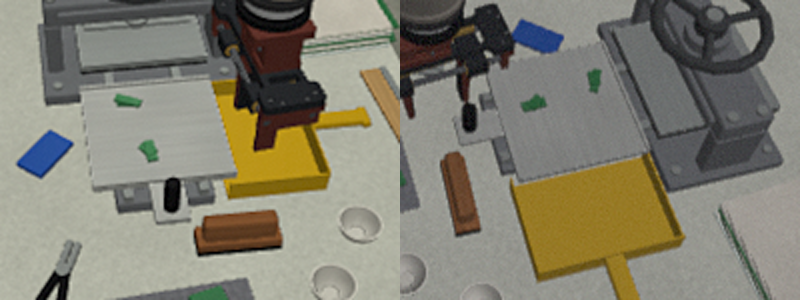

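Run:
```python
from h import *
im=cv2.imread('pics/w5.png')
a=cv2.resize(im[85:150,410:560],None,fx=5,fy=5,interpolation=cv2.INTER_CUBIC)
b=cv2.resize(im[120:245,295:445],None,fx=5,fy=2.0,interpolation=cv2.INTER_CUBIC)
cv2.imwrite('pics/w5c.png',np.vstack([a,b]))
z=np.load('w5cal.npz'); c=dict(n='wrist',K=z['K'],R=z['R'],o=z['o'])
# colour seg
hsv=cv2.cvtColor(im,cv2.COLOR_BGR2HSV)
m=cv2.inRange(hsv,(45,80,30),(85,255,255))
n,l,stt,ce=cv2.connectedComponentsWithStats(m)
for i in range(1,n):
    if stt[i,4]>30:
        print(stt[i],ce[i].round(1),'z13',onz(c,ce[i],13)[0,:2].round(),'z52',onz(c,ce[i],52)[0,:2].round())
m=cv2.inRange(hsv,(3,100,40),(14,255,255)); m[:,:300]=0;m[:,370:]=0;m[240:]=0
n,l,stt,ce=cv2.connectedComponentsWithStats(m)
for i in range(1,n):
    if stt[i,4]>30: print('brown',stt[i],ce[i])
```

```text
[203   0  34   5 129] [218.9   1.6] z13 [ 377. -291.] z52 [ 391. -277.]
[ 216   31   66   49 2119] [248.6  55.1] z13 [ 455. -241.] z52 [ 462. -231.]
[ 150   45   58   39 1745] [178.8  63.7] z13 [ 466. -342.] z52 [ 471. -323.]
[514 106  20  28 296] [523.2 118.5] z13 [489. 167.] z52 [492. 138.]
[ 218  109   64   44 2117] [250.  130.5] z13 [ 557. -231.] z52 [ 554. -223.]
[443 108  27  18 373] [456.6 117.4] z13 [508.  50.] z52 [510.  31.]
[ 150  116   53   34 1734] [176.7 132.8] z13 [ 565. -340.] z52 [ 560. -321.]
[238 356   8  17  81] [241.7 365.4] z13 [ 992. -250.] z52 [ 947. -240.]
brown [ 316  133   38   91 2395] [334.05803758 177.64384134]
```

View pics/w5c.png

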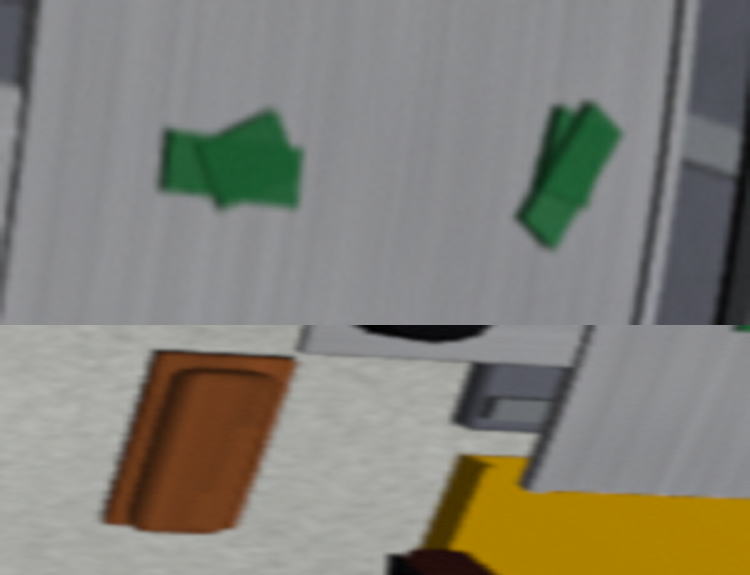

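```bash
cat >> h.py <<'E'
from scipy.optimize import minimize
def boxpts(lx,ly,z0,z1):
    return np.array([[sx*lx/2,sy*ly/2,z] for sx in(-1,1) for sy in(-1,1) for z in(z0,z1)])
SCR=[boxpts(120,38,0,22),boxpts(104,26,22,56)]
TILE=[boxpts(48,84,0,10)]
def sil(c,parts,x,y,yaw,z0,S=4,roi=None):
    cs,sn=np.cos(yaw),np.sin(yaw); u0,v0,w,h=roi
    m=np.zeros((h*S,w*S),np.uint8)
    for P in parts:
        Q=P@np.array([[cs,sn,0],[-sn,cs,0],[0,0,1]])+[x,y,z0]
        uv=(proj(c,Q)-[u0-.5,v0-.5])*S-.5
        cv2.fillConvexPoly(m,cv2.convexHull(np.round(uv).astype(np.int32)),1)
    return m
def fit(c,mask,parts,x,y,yaw,z0,S=4):
    ys,xs=np.nonzero(mask); u0,v0=xs.min()-12,ys.min()-12; u0=max(u0,0);v0=max(v0,0)
    w,h=xs.max()+12-u0,ys.max()+12-v0
    roi=(u0,v0,w,h); M=mask[v0:v0+h,u0:u0+w].astype(np.uint8); h,w=M.shape; roi=(u0,v0,w,h)
    M=cv2.resize(M,(w*S,h*S),interpolation=cv2.INTER_LINEAR_EXACT if False else cv2.INTER_NEAREST)
    def f(p):
        m=sil(c,parts,p[0]*10,p[1]*10,p[2],z0,S,roi); return -(m&M).sum()/max(1,(m|M).sum())
    best=None
    for dy in (-.35,0,.35):
        r=minimize(f,[x/10,y/10,yaw+dy],method='Nelder-Mead',options=dict(initial_simplex=np.array([[x/10,y/10,yaw+dy],[x/10+1,y/10,yaw+dy],[x/10,y/10+1,yaw+dy],[x/10,y/10,yaw+dy+.2]]),xatol=1e-3,fatol=1e-5,maxiter=200))
        if best is None or r.fun<best.fun: best=r
    return best.x[0]*10,best.x[1]*10,best.x[2],-best.fun
def hsvmask(im,lo,hi):  # im RGB
    return cv2.inRange(cv2.cvtColor(im,cv2.COLOR_RGB2HSV),lo,hi)>0
def comps(m,amin=60):
    n,l,s,ce=cv2.connectedComponentsWithStats(m.astype(np.uint8))
    return [(l==i,ce[i],s[i]) for i in range(1,n) if s[i,4]>=amin]
def scraper(c,im,z0=0,near=None):
    m=hsvmask(im,(3,100,30),(14,255,255)); m=cv2.morphologyEx(m.astype(np.uint8),cv2.MORPH_CLOSE,np.ones((5,5)))>0
    out=[]
    for a,ce,s in comps(m,300):
        p=onz(c,ce,z0+30)[0]
        if near is not None and np.hypot(p[0]-near[0],p[1]-near[1])>80: continue
        ys,xs=np.nonzero(a); 
        r=cv2.minAreaRect(np.c_[xs,ys].astype(np.float32)); bp=cv2.boxPoints(r); e=[bp[1]-bp[0],bp[2]-bp[1]]; k=int(np.linalg.norm(e[1])>np.linalg.norm(e[0]))
        q=onz(c,[ce-e[k]/2,ce+e[k]/2],z0+30); v=q[1]-q[0]; yaw=np.arctan2(v[1],v[0])
        out.append((fit(c,a,SCR,p[0],p[1],yaw,z0),s))
    return out
def tiles(c,im,z0=3,amin=250,amax=5000):
    m=hsvmask(im,(45,80,25),(85,255,255)); out=[]
    for a,ce,s in comps(m,amin):
        if s[4]>amax: continue
        p=onz(c,ce,z0+10)[0]; ys,xs=np.nonzero(a)
        r=cv2.minAreaRect(np.c_[xs,ys].astype(np.float32)); bp=cv2.boxPoints(r); e=[bp[1]-bp[0],bp[2]-bp[1]]; k=int(np.linalg.norm(e[1])>np.linalg.norm(e[0]))
        q=onz(c,[ce-e[k]/2,ce+e[k]/2],z0+10); v=q[1]-q[0]; yaw=np.arctan2(v[1],v[0])-np.pi/2
        yaw=(yaw+np.pi/2)%np.pi-np.pi/2
        out.append((fit(c,a,TILE,p[0],p[1],yaw,z0),s[4]))
    return out
def loadcal(f):
    z=np.load(f); return dict(n='wrist',K=z['K'],R=z['R'],o=z['o'])
E
python3 - <<'E'
from h import *
im=cv2.imread('pics/w5.png')[...,::-1].copy(); c=loadcal('w5cal.npz')
for o in scraper(c,im,near=(620,-130)): print('scr w',np.round(o[0],2),o[1])
for o in tiles(c,im): print('tile w',np.round(o[0],2),o[1])
for n,f in (('side','d5'),('scene','s5')):
    im=cv2.imread(f'pics/{f}.png')[...,::-1].copy(); c=cal(n)
    for o in scraper(c,im,near=(620,-130)): print('scr',n,np.round(o[0],2),o[1])
    for o in tiles(c,im): print('tile',n,np.round(o[0],2),o[1])
E
```

```text
scr w [ 5.94240000e+02 -9.12700000e+01  3.32000000e+00 -2.82708721e+14] [ 316  133   38   91 2395]
tile w [ 4.78070000e+02 -2.23290000e+02  6.00000000e-02 -3.25253356e+14] 2119
tile w [ 489.25 -274.33   -2.11   -0.  ] 1745
tile w [ 4.9148000e+02  1.5708000e+02  1.7300000e+00 -7.9856035e+14] 296
tile w [ 5.52900000e+02 -1.99080000e+02  1.66000000e+00 -3.23309452e+14] 2117
tile w [ 5.06050000e+02  5.02000000e+01  3.30000000e-01 -6.61790345e+14] 373
tile w [ 5.61600000e+02 -3.11080000e+02  1.61000000e+00 -3.99834057e+14] 1734
scr side [ 6.6159e+02 -1.8734e+02  1.5000e-01 -0.0000e+00] [347 225  44  22 736]
tile side [-659.13 1516.35   -1.98   -0.  ] 430
tile side [-550.89 1530.35   -1.96   -0.  ] 281
tile side [ 9.12200000e+02 -2.74360000e+02 -1.71000000e+00 -3.89895673e+14] 2957
tile side [ 6.00150000e+02 -2.03430000e+02 -1.00000000e-02 -1.08625274e+15] 531
tile side [ 5.2593e+02 -2.3187e+02 -4.5000e-01 -0.0000e+00] 549
tile side [ 4.1141e+02 -2.8202e+02  3.4000e-01 -0.0000e+00] 957
tile side [ 644.3  -312.09   -2.49   -0.  ] 650
tile side [ 5.1488e+02 -3.6932e+02 -1.9000e-01 -0.0000e+00] 654
scr scene [583.26 -41.61   0.    -0.  ] [301 236  19  41 465]
tile scene [ 428.74 -254.64   -1.17   -0.  ] 443
tile scene [ 535.28 -216.29   -0.86   -0.  ] 340
tile scene [ 541.39 -343.43   -1.06   -0.  ] 356
tile scene [ 1.0263e+03  4.3846e+02 -8.2000e-01 -0.0000e+00] 720
tile scene [ 637.31 -196.3    -1.61   -0.  ] 389
tile scene [ 640.44 -340.97   -0.87   -0.  ] 410
tile scene [ 8.6990000e+02 -3.0380000e+02 -1.6900000e+00 -3.1734696e+14] 3633h.py:56: RuntimeWarning: overflow encountered in scalar negative
  m=sil(c,parts,p[0]*10,p[1]*10,p[2],z0,S,roi); return -(m&M).sum()/max(1,(m|M).sum())
```

uint64 negation overflow; fixing.

```bash
sed -i 's/return -(m&M).sum()\/max(1,(m|M).sum())/return -float((m\&M).sum())\/max(1.,float((m|M).sum()))/' h.py
python3 - <<'E'
from h import *
im=cv2.imread('pics/w5.png')[...,::-1].copy(); c=loadcal('w5cal.npz')
for o in scraper(c,im,near=(620,-130)): print('scr w',np.round(o[0],2),o[1])
for o in tiles(c,im): print('tile w',np.round(o[0],2),o[1])
for n,f in (('side','d5'),('scene','s5')):
    im=cv2.imread(f'pics/{f}.png')[...,::-1].copy(); c=cal(n)
    for o in scraper(c,im,near=(620,-130)): print('scr',n,np.round(o[0],2),o[1])
    for o in tiles(c,im,amax=900): print('tile',n,np.round(o[0],2),o[1])
c=loadcal('w5cal.npz')
# bed corners in w5
for z in(46,51): print(z,onz(c,[[423,40],[549,73],[534,214],[400,202]],z)[:,:2].round(1).tolist())
E
```

```text
scr w [ 612.71 -113.21    3.11    0.91] [ 316  133   38   91 2395]
tile w [ 4.5430e+02 -2.4248e+02  2.9000e-01  9.5000e-01] 2119
tile w [ 4.6523e+02 -3.4670e+02 -1.6000e-01  9.5000e-01] 1745
tile w [5.1338e+02 1.8334e+02 1.4100e+00 3.0000e-01] 296
tile w [ 5.5753e+02 -2.3326e+02  2.1000e-01  9.6000e-01] 2117
tile w [ 5.4022e+02  6.0700e+01 -1.1100e+00  4.1000e-01] 373
tile w [ 5.6480e+02 -3.4444e+02  5.0000e-02  9.5000e-01] 1734
scr side [ 6.0846e+02 -1.1540e+02  3.0000e-02  8.2000e-01] [347 225  44  22 736]
tile side [-7.39690e+02  1.47857e+03  7.40000e-01  2.60000e-01] 430
tile side [-6.42450e+02  1.51521e+03  5.70000e-01  3.60000e-01] 281
tile side [ 5.553e+02 -2.358e+02  2.000e-01  8.900e-01] 531
tile side [ 4.5261e+02 -2.4339e+02  3.1000e-01  9.0000e-01] 549
tile side [ 5.6287e+02 -3.4556e+02  7.0000e-02  9.1000e-01] 650
tile side [ 4.6291e+02 -3.4757e+02 -1.9000e-01  9.2000e-01] 654
scr scene [ 6.0988e+02 -1.1288e+02 -6.0000e-02  8.4000e-01] [301 236  19  41 465]
tile scene [ 3.3808e+02 -2.9330e+02 -1.8000e-01  7.2000e-01] 443
tile scene [ 4.5531e+02 -2.4197e+02  2.9000e-01  8.7000e-01] 340
tile scene [ 4.6590e+02 -3.4508e+02 -1.7000e-01  8.5000e-01] 356
tile scene [9.7309e+02 3.2792e+02 4.6000e-01 1.8000e-01] 720
tile scene [ 5.5789e+02 -2.3317e+02  2.0000e-01  8.7000e-01] 389
tile scene [ 5.6496e+02 -3.4289e+02  7.0000e-02  8.7000e-01] 410
46 [[418.2, -22.1], [413.6, 184.0], [628.7, 202.4], [628.8, -26.2]]
51 [[419.5, -23.7], [415.0, 179.7], [627.3, 197.8], [627.3, -27.7]]
```

Run:
```python
from h import *
robot.move_to([611,-113.5,150],[180,0,89]); robot.dwell(0.1)
c,im=snap('wrist','w6'); np.savez('w6cal.npz',**{k:v for k,v in c.items() if k!='n'})
for o in scraper(c,im,near=(612,-113)): print('scr w',np.round(o[0],3),o[1])
st()
```

```text
scr w [ 6.14003e+02 -1.13556e+02 -3.00000e-02  9.31000e-01] [ 302  128   39  122 4440]
t 14.8 pos [ 612.6 -114.6  152.7] rpy [179.7   0.   89. ] F [0.1 0.9 0.9] w 59.8
```

View pics/w6.png

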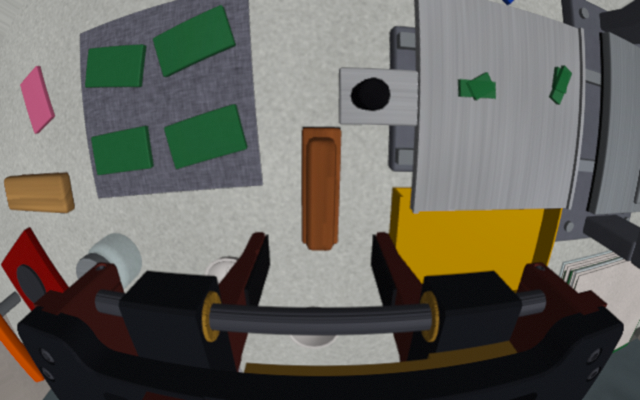

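Run:
```python
from h import *
robot.move_l([613,-113.5,90],max_speed=150,rotation=[180,0,88.5]); robot.move_l([613,-113.5,31.5],max_speed=80); st()
robot.gripper_to(20,f_grip=45); st()
robot.move_l([613,-113.5,135],max_speed=120); s=st()
for p,y in (((440,103,140),179.3),((440,103,80),179.3),((640,103,80),179.3),((440,47,80),179.3),((640,47,80),179.3),((530,-20,140),130)):
    q=robot.ik(np.array(p,float),[180,0,y]); print(p,None if q is None else np.round(q))
print(np.round(s['q']))
snap('wrist','w7');snap('side','d7')
```

```text
t 16.2 pos [ 613.3 -113.6   31.7] rpy [180.    0.   88.5] F [-0.5  0.1  0.1] w 59.9
t 16.8 pos [ 613.1 -113.6   31.7] rpy [180.    0.   88.5] F [-0.7 -0.9  0.6] w 25.5
t 17.8 pos [ 612.4 -113.3  134.2] rpy [-179.9   -0.    88.5] F [-0.7 -0.2 -0.8] w 25.6
(440, 103, 140) [ -4.  14. -20. 122.   7.  45. 152.]
(440, 103, 80) [ -5.  20. -19. 125.  11.  37. 148.]
(640, 103, 80) [ -2.  35. -17.  98.  13.  49. 154.]
(440, 47, 80) [  2.  19. -18. 126.  10.  36. 156.]
(640, 47, 80) [  2.  34. -17.  99.  13.  48. 159.]
(530, -20, 140) [  0.  20.  -6. 113.   3.  47. 123.]
[  1.  28.   5. 101.  -3.  51.  96.]
```

View pics/w7.png

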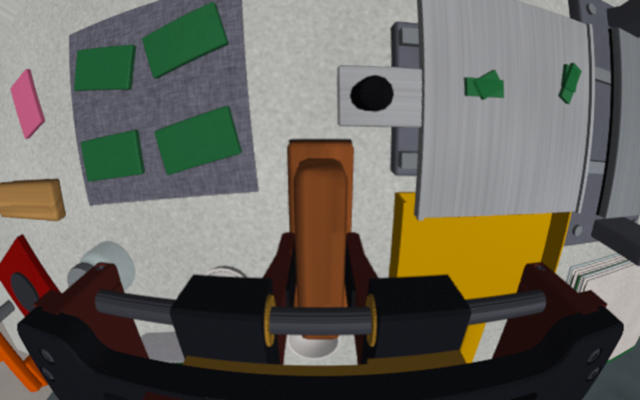

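Run:
```python
from h import *
robot.move_l([590,-60,165],max_speed=250)
robot.move_to([439,103.5,140],[180,0,179.3]); robot.dwell(0.1); st()
c,im=snap('wrist','w8'); np.savez('w8cal.npz',**{k:v for k,v in c.items() if k!='n'}); snap('scene','s8')
```

```text
t 19.5 pos [440.1 102.5 140. ] rpy [-180.     0.   179.1] F [-0.4  0.2 -1.3] w 25.7
```

View pics/w8.png

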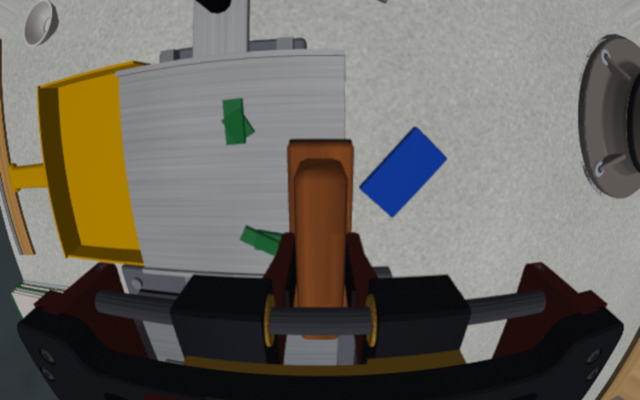

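View pics/s8.png

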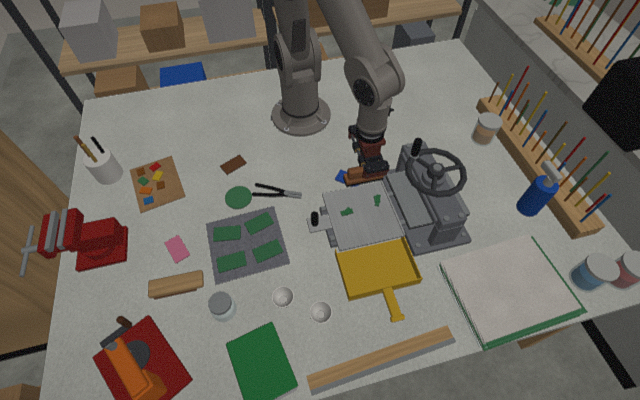

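Run:
```python
from h import *
c=loadcal('w8cal.npz')
print(onz(c,[[283,238],[283,248],[240,232],[247,226],[262,240],[253,130],[243,98],[223,100],[226,144]],52).round(1)[:,:2].tolist())
print('corner edges',onz(c,[[345,55],[345,140]],46).round(1).tolist(), onz(c,[[117,70],[120,140],[143,264]],46).round(1).tolist())
print(proj(c,[[418.7,-22.5,46],[628.7,-22.5,46],[418.7,173.5,46],[628.7,173.5,46],[459,165,47],[459,45,47]]).round(0).tolist())
```

```text
[[474.0, 135.3], [474.7, 145.2], [513.0, 129.4], [505.9, 123.6], [493.3, 137.2], [494.4, 39.5], [501.7, 12.7], [518.9, 13.0], [518.4, 50.1]]
corner edges [[418.3, -20.8, 46.0], [419.0, 50.3, 46.0]] [[630.2, -29.2, 46.0], [631.8, 39.0, 46.0], [631.6, 171.3, 46.0]]
[[344.0, 53.0], [118.0, 76.0], [344.0, 271.0], [146.0, 266.0], [301.0, 264.0], [297.0, 134.0]]
```

```bash
cat > wipe.py <<'E'
from h import *
def down(x,y,yaw=179.3,z0=82):
    robot.move_l([x,y,100],max_speed=150,rotation=[180,0,yaw]); robot.move_l([x,y,z0],max_speed=80); robot.dwell(0.15)
    f0=observe()['contact_force'][2]; z=z0; print('f0',f0)
    while z>74:
        z-=0.6; robot.move_l([x,y,z],max_speed=20); robot.dwell(0.05)
        s=observe(); df=s['contact_force'][2]-f0
        if df>4: break
    print('contact z',z,s['tool_pos'].round(1),'df',round(df,1)); return z
E
python3 - <<'E'
from wipe import *
z=down(436,103.5); st()
E
```

```text
f0 -1.8777331304309104
contact z 77.20000000000005 [436.1 103.5  77.5] df 7.0
t 22.9 pos [436.1 103.5  77.5] rpy [-180.     0.   179.3] F [-0.5 -1.   5.2] w 25.5
```

```bash
python3 - <<'E'
from wipe import *
robot.move_l([436,103.5,78],max_speed=20)
robot.move_l([560,104.5,78],max_speed=100); s=st()
snap('scene','s9a'); 
robot.move_l([662,105,78.3],max_speed=130); st(); robot.dwell(.1)
snap('wrist','w9'); snap('scene','s9')
E
python3 - <<'E'
import cv2,numpy as np
a=cv2.imread('pics/s9a.png')[160:330,280:480]; b=cv2.imread('pics/s9.png')[160:330,280:480]
cv2.imwrite('pics/m9.png',np.hstack([cv2.resize(x,None,fx=2,fy=2,interpolation=cv2.INTER_CUBIC) for x in(a,b)]))
E
```

```text
t 24.5 pos [559.4 104.5  77.9] rpy [-180.    -0.   179.3] F [ 0.1 -0.5 -1.8] w 25.8
t 25.5 pos [661.1 105.1  78.1] rpy [-1.800e+02 -1.000e-01  1.793e+02] F [ 0.7  0.8 -1.3] w 25.9
```

View pics/m9.png

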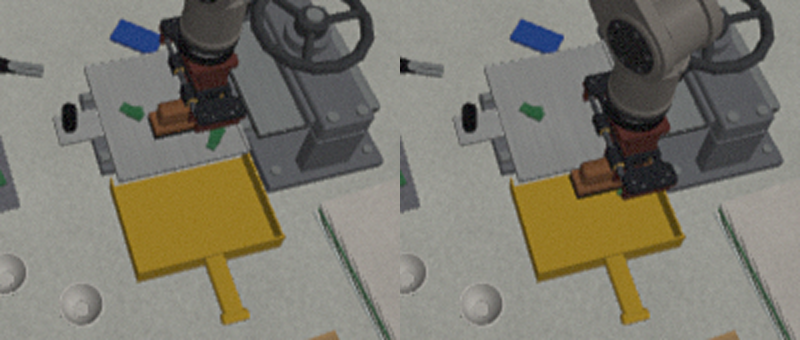

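View pics/w9.png

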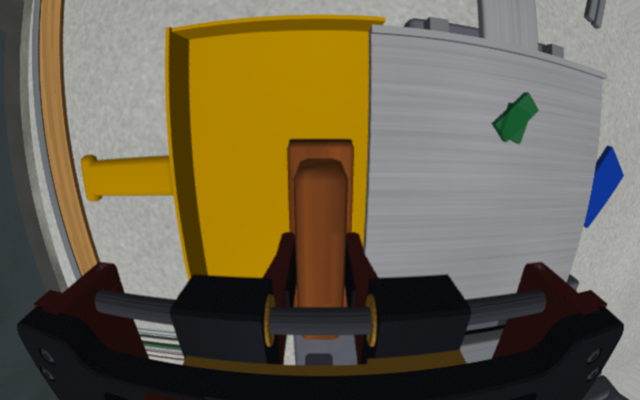

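```bash
python3 - <<'E'
from wipe import *
robot.move_l([662,100,125],max_speed=150)
robot.move_l([436,47,110],max_speed=250,rotation=[180,0,179.3]); robot.dwell(.1); st()
snap('wrist','w10'); snap('scene','s10')
E
python3 - <<'E'
import cv2,numpy as np
a=cv2.imread('pics/w10.png')[30:330,20:420]; b=cv2.imread('pics/s10.png')[160:310,280:480]
cv2.imwrite('pics/m10.png',np.hstack([a,cv2.resize(b,None,fx=2,fy=2,interpolation=cv2.INTER_CUBIC)]))
E
```

```text
t 27.4 pos [437.4  47.6 110.1] rpy [1.800e+02 1.000e-01 1.793e+02] F [ 0.2  0.3 -1.4] w 26.3
```

View pics/m10.png

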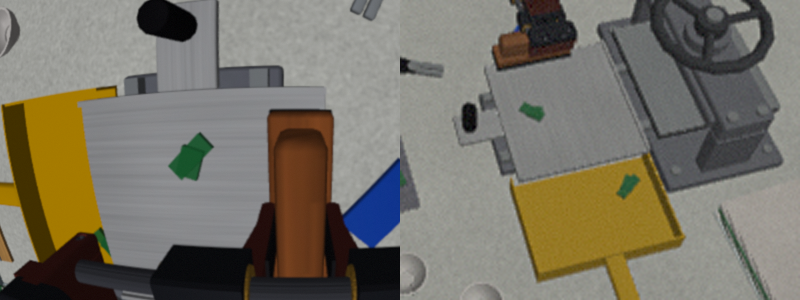

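Both far chips are in the pan at (627,186) in the crop; the near pair remains at (532,112). Second pass.

```bash
python3 - <<'E'
from wipe import *
robot.move_l([436,47,79.5],max_speed=100); robot.dwell(.1); st()
robot.move_l([436,47,78],max_speed=20); st()
robot.move_l([560,47.5,78],max_speed=100); s=st()
robot.move_l([662,48,78.3],max_speed=130); st(); robot.dwell(.1)
robot.move_l([662,48,130],max_speed=150); 
robot.move_l([560,0,160],max_speed=250);robot.dwell(.1);st()
snap('wrist','w11'); snap('scene','s11'); snap('side','d11')
E
python3 - <<'E'
import cv2,numpy as np
a=cv2.imread('pics/d11.png')[120:270,250:450]; b=cv2.imread('pics/s11.png')[160:310,280:480]
cv2.imwrite('pics/m11.png',np.hstack([cv2.resize(x,None,fx=2,fy=2,interpolation=cv2.INTER_CUBIC) for x in(a,b)]))
E
```

```text
t 28.0 pos [436.2  47.1  79.8] rpy [180.    0.  179.3] F [ 0.1 -0.8 -1.8] w 25.6
t 28.3 pos [436.1  47.   78.2] rpy [180.    0.  179.3] F [ 0.2  0.  -1.4] w 25.8
t 29.7 pos [559.4  47.5  78. ] rpy [-180.    -0.   179.3] F [ 0.1 -0.2 -0.3] w 25.8
t 30.6 pos [661.1  48.   78.1] rpy [-1.800e+02 -1.000e-01  1.793e+02] F [-0.1  0.1 -1.8] w 25.9
t 31.9 pos [560.7   0.9 159.4] rpy [180.   -0.  179.4] F [-0.1  0.2 -1.8] w 25.4
```

View pics/m11.png

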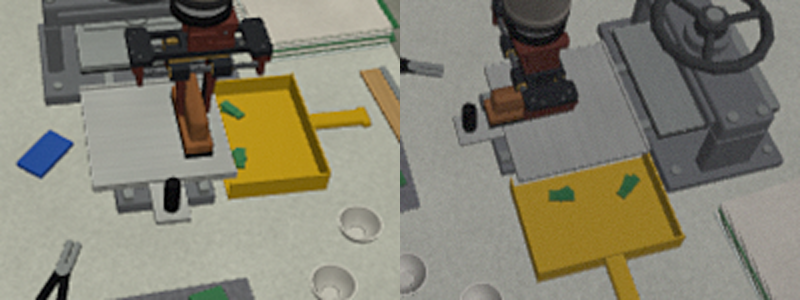

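View pics/w11.png

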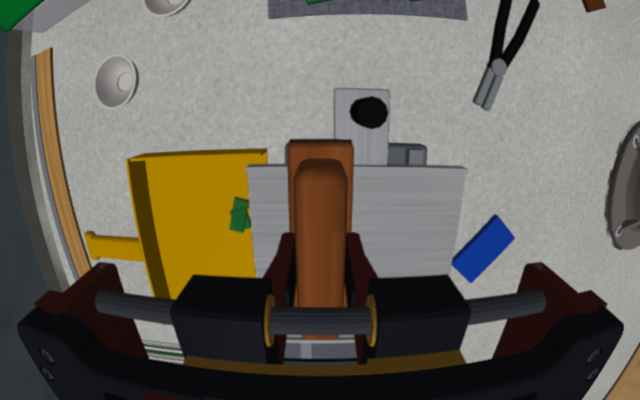

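```bash
python3 - <<'E'
from h import *
robot.move_to([613,-113.5,165],[180,0,88.5]); 
robot.move_l([613,-113.5,60],max_speed=150); robot.move_l([613,-113.5,36],max_speed=60); st()
z=36
while z>29:
    z-=1; robot.move_l([613,-113.5,z],max_speed=30); robot.dwell(.03)
    F=observe()['contact_force'][2]
    if F>2: break
print(z,F)
robot.gripper_to(60); st()
robot.move_l([613,-113.5,110],max_speed=150)
robot.move_to([600,-180,330],[180,0,88.5]); robot.dwell(.1); st()
c,im=snap('wrist','w12'); np.savez('w12cal.npz',**{k:v for k,v in c.items() if k!='n'}); 
for o in scraper(c,im,near=(613,-113)): print('scr w',np.round(o[0],3),o[1])
for o in tiles(c,im): print('tile w',np.round(o[0],2),o[1])
snap('scene','s12'); snap('side','d12')
E
python3 - <<'E'
import cv2,numpy as np
a=cv2.imread('pics/d12.png')[120:270,250:450]; b=cv2.imread('pics/s12.png')[160:310,280:480]
cv2.imwrite('pics/m12.png',np.hstack([cv2.resize(x,None,fx=2,fy=2,interpolation=cv2.INTER_CUBIC) for x in(a,b)]))
E
```

```text
t 34.6 pos [ 612.8 -113.5   35.6] rpy [-180.    -0.    88.5] F [ 0.8 -0.1 -1.1] w 25.5
31 4.879437381109083
t 36.7 pos [ 613.  -113.5   30.9] rpy [-180.     0.    88.5] F [-0.5  0.7  0.4] w 60.0
t 38.4 pos [ 599.3 -178.7  327.2] rpy [-1.797e+02 -1.000e-01  8.860e+01] F [ 0.1 -0.7  0.4] w 59.6
scr w [ 611.243 -112.598    3.137    0.878] [ 349  129   26   76 1753]
tile w [ 3.4971e+02 -2.9360e+02 -4.0000e-02  8.3000e-01] 1152
tile w [ 4.5420e+02 -2.4235e+02  3.0000e-01  9.6000e-01] 1637
tile w [ 4.6494e+02 -3.4646e+02 -1.5000e-01  9.5000e-01] 1452
tile w [ 5.5734e+02 -2.3284e+02  2.1000e-01  9.7000e-01] 1623
tile w [ 5.6486e+02 -3.4404e+02  5.0000e-02  9.5000e-01] 1433
tile w [ 8.6188e+02 -2.5668e+02 -2.5000e-01  4.9000e-01] 407
tile w [ 9.8077e+02 -2.9165e+02  4.0000e-02  5.4000e-01] 1457
```

View pics/m12.png

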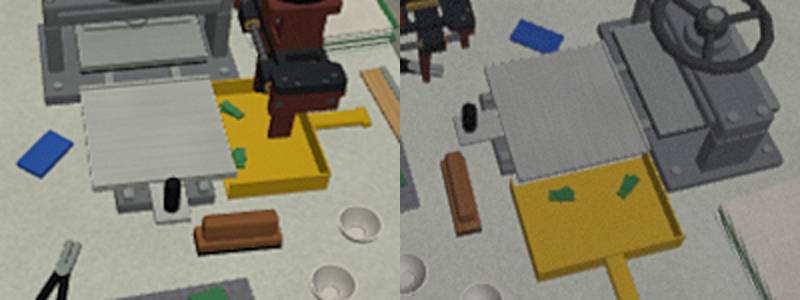

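View pics/w12.png

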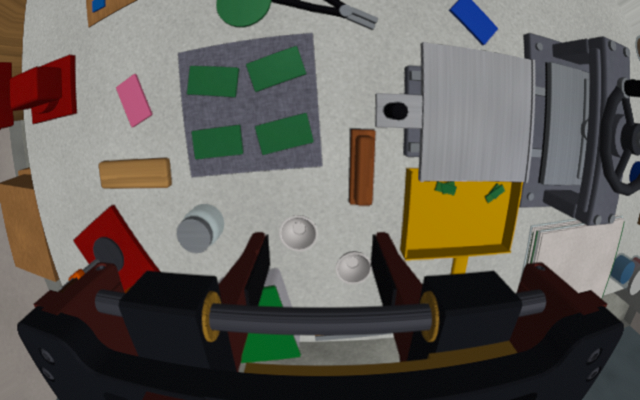

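Run:
```python
from h import *
c=loadcal('w12cal.npz'); im=cv2.imread('pics/w12.png')
print('chips',onz(c,[[445,187],[494,192]],7).round(0).tolist(),'pan corners',onz(c,[[408,168],[404,257],[513,254],[519,172]],38).round(0).tolist())
yaw=np.radians(-0.65); o=np.array([523.9,75.7,46])
R=np.array([[np.cos(yaw),-np.sin(yaw),0],[np.sin(yaw),np.cos(yaw),0],[0,0,1]])
big=cv2.resize(im[20:270,360:640],None,fx=2.8,fy=2.4,interpolation=cv2.INTER_CUBIC)
def dl(P,col):
    uv=(proj(c,P)-[360-.5,20-.5])*[2.8,2.4]; cv2.polylines(big,[np.round(uv*8).astype(np.int32)],True,col,1,cv2.LINE_AA,3)
rect=np.array([[-105,-98,0],[105,-98,0],[105,98,0],[-105,98,0]],float)
def densify(P): return np.vstack([np.linspace(P[i],P[(i+1)%4],12)[:-1] for i in range(4)])
dl(densify(rect)@R.T+o,(0,0,255))
for cx,cy in((-55,-44),(-55,44),(55,-44),(55,44)):
    dl(densify(rect/[105,98,1]*[24,42,1]+[cx,cy,0])@R.T+o,(255,0,0))
cv2.imwrite('pics/w12b.png',big)
```

```text
chips [[650.0, 35.0, 7.0], [661.0, 137.0, 7.0]] pan corners [[610.0, -43.0, 38.0], [762.0, -40.0, 38.0], [775.0, 186.0, 38.0], [616.0, 167.0, 38.0]]
```

View pics/w12b.png

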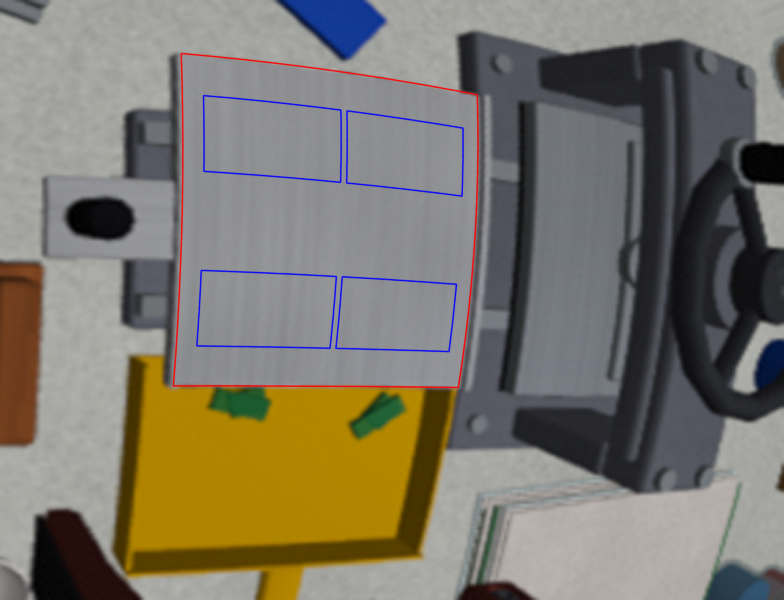

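```bash
cat > tl.py <<'E'
from h import *
PY=np.radians(-0.65); BO=np.array([523.9,75.7])
def bedxy(x,y): return BO+np.array([np.cos(PY)*x-np.sin(PY)*y,np.sin(PY)*x+np.cos(PY)*y])
def look(x,y,yaw,name,z=160,dy=0):
    """hover, snap, refit the tile nearest (x,y)"""
    robot.move_to([x,y+dy,z],[180,0,np.degrees(yaw)]); robot.dwell(.12)
    c,im=snap('wrist',name); np.savez(name+'cal.npz',**{k:v for k,v in c.items() if k!='n'})
    L=[o for o in tiles(c,im,amin=400,amax=20000)]
    L=sorted(L,key=lambda o:np.hypot(o[0][0]-x,o[0][1]-y))
    for o in L[:2]: print('  tile',np.round(o[0],3),o[1])
    return L[0][0]
def pick(x,y,yaw):
    yd=np.degrees(yaw)
    robot.gripper_to(74)
    robot.move_l([x,y,40],max_speed=150,rotation=[180,0,yd]); robot.move_l([x,y,5.5],max_speed=60); st()
    robot.gripper_to(40,f_grip=35); s=st()
    robot.move_l([x,y,130],max_speed=150); s=st()
    return s
E
python3 - <<'E'
from tl import *
t=look(557.3,-233,.21,'w13'); st()
E
```

```text
tile [ 5.57653e+02 -2.33705e+02  2.18000e-01  9.65000e-01] 3533
  tile [ 4.54485e+02 -2.42592e+02  3.03000e-01  9.49000e-01] 3278
t 39.8 pos [ 558.2 -232.8  160.8] rpy [ 1.80e+02 -1.00e-01  1.21e+01] F [ 0.8 -0.1 -0.3] w 60.0
```

View pics/w13.png

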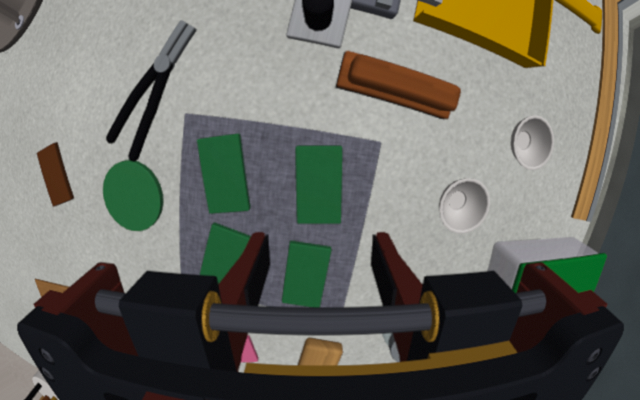

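Target tile at (318,185), green, on the mat between the fingers. The four mat tiles are the only green rectangles of that size; the disc is at (132,195) and the brown look-alike at (55,174).

```bash
cat >> tl.py <<'E'
def place(bx,by,w):
    x,y=bedxy(bx,by); yd=np.degrees(PY)
    robot.move_to([x,y,120],[180,0,yd]); s=st()
    if s['grip_width']<w-3: print('LOST?'); return False
    robot.move_l([x,y,65],max_speed=150); robot.dwell(.1)
    f0=observe()['contact_force'][2]
    robot.move_l([x,y,51],max_speed=60); z=51; df=0
    while z>46.5:
        z-=.7; robot.move_l([x,y,z],max_speed=25); robot.dwell(.04); df=observe()['contact_force'][2]-f0
        if df>3: break
    print('place z',round(z,1),'df',round(df,1))
    robot.gripper_to(66); robot.move_l([x,y,120],max_speed=200); return True
E
python3 - <<'E'
from tl import *
s=pick(557.6,-233.6,.217)
if s['grip_width']>45: place(65,35,s['grip_width'])
t=look(454.4,-242.5,.30,'w14');
E
```

```text
t 41.9 pos [ 557.6 -233.7    5.4] rpy [180.    0.   12.4] F [ 0.4  0.  -0.2] w 74.0
t 42.4 pos [ 557.7 -233.7    5.7] rpy [180.   -0.   12.4] F [-0.2  0.2  0.9] w 47.6
t 43.4 pos [ 556.9 -233.2  129. ] rpy [-1.80e+02  1.00e-01  1.24e+01] F [ 0.6  0.3 -1. ] w 47.5
t 44.7 pos [589.4 108.  119.8] rpy [179.9   0.   -0.8] F [-0.3 -0.5 -0.7] w 47.4
place z 48.2 df 7.0
  tile [ 4.55134e+02 -2.43216e+02  2.95000e-01  9.66000e-01] 3550
  tile [ 4.65585e+02 -3.46524e+02 -1.56000e-01  9.48000e-01] 2640
```

View pics/w14.png

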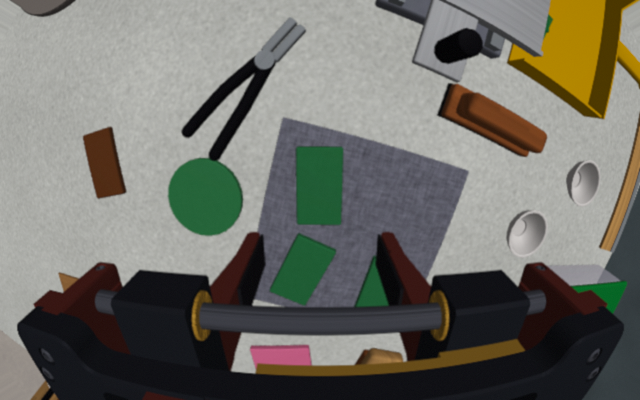

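```bash
python3 - <<'E'
from tl import *
s=pick(455,-243,.297)
if s['grip_width']>45: place(-65,35,s['grip_width'])
t=look(564.9,-344,.06,'w15'); 
for n in('scene','side'):
    c,im=snap(n,'%s15'%n)
    for o in tiles(c,im,z0=46,amin=200,amax=1200):
        if abs(o[0][0]-524)<130 and abs(o[0][1]-75)<130: print(n,np.round(o[0],2),o[1])
E
python3 - <<'E'
import cv2,numpy as np
a=cv2.imread('pics/side15.png')[120:270,250:450]; b=cv2.imread('pics/scene15.png')[160:310,280:480]
cv2.imwrite('pics/m15.png',np.hstack([cv2.resize(x,None,fx=2,fy=2,interpolation=cv2.INTER_CUBIC) for x in(a,b)]))
E
```

```text
t 51.5 pos [ 454.9 -243.1    5.4] rpy [-180.    0.   17.] F [ 0.1  0.9 -0.1] w 74.2
t 52.1 pos [ 455.1 -243.     5.7] rpy [180.  -0.  17.] F [-0.5  0.1  2.7] w 47.5
t 53.0 pos [ 454.4 -242.6  129.2] rpy [-1.799e+02  1.000e-01  1.700e+01] F [ 0.3 -0.4 -0.6] w 47.8
t 54.4 pos [459.5 110.3 119.8] rpy [180.    0.   -0.7] F [ 0.1  0.4 -0.8] w 47.3
place z 48.2 df 6.1
  tile [ 5.64885e+02 -3.43840e+02  4.60000e-02  9.73000e-01] 3579
  tile [ 4.64559e+02 -3.45798e+02 -1.60000e-01  9.51000e-01] 3246
scene [458.24 113.45  -0.     0.82] 304
scene [ 5.8944e+02  1.1083e+02 -1.0000e-02  8.3000e-01] 367
side [ 5.8553e+02  1.0685e+02 -1.0000e-02  6.9000e-01] 244
side [ 4.5759e+02  1.1038e+02 -3.0000e-02  8.3000e-01] 297
```

View pics/m15.png

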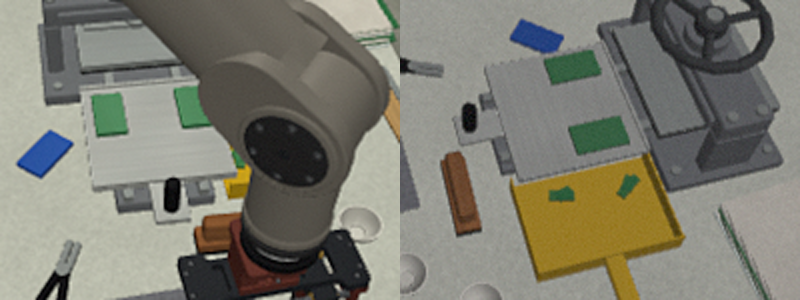

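View pics/w15.png

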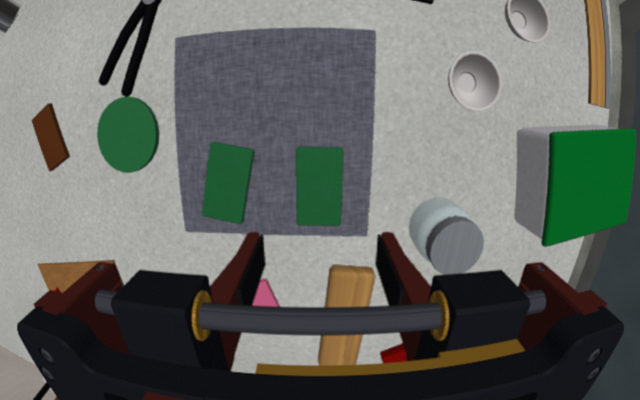

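Run:
```python
from tl import *
s=pick(564.9,-343.9,.048)
if s['grip_width']>45: place(65,-53.5,s['grip_width'])
t=look(464.8,-346,-.158,'w16'); 
s=pick(t[0],t[1],t[2])
if s['grip_width']>45: place(-65,-53.5,s['grip_width'])
robot.move_to([520,-40,300],[180,0,-0.65]);robot.dwell(.12); st()
c,im=snap('wrist','w17'); 
for o in tiles(c,im,z0=46,amin=300,amax=20000): print(np.round(o[0],2),o[1])
snap('scene','s17')
```

```text
t 61.6 pos [ 564.9 -344.1    5.5] rpy [180.    0.    2.7] F [0.3 0.4 0.3] w 74.1
t 62.1 pos [ 565.  -343.9    5.7] rpy [180.   -0.    2.8] F [ 1.2 -0.9  1.1] w 47.8
t 63.1 pos [ 564.3 -343.4  129. ] rpy [-1.799e+02  1.000e-01  2.800e+00] F [-0.4  0.6 -0.2] w 47.6
t 64.5 pos [588.5  19.6 120.1] rpy [179.9  -0.   -0.8] F [-0.1  0.8 -1.3] w 47.7
place z 48.2 df 6.4
  tile [ 4.65397e+02 -3.45715e+02 -1.55000e-01  9.65000e-01] 3547
  tile [ 337.368 -293.082    0.49     0.675] 4675
t 71.3 pos [ 465.3 -345.9    5.4] rpy [180.    0.   -8.9] F [-0.   0.4  0.7] w 74.0
t 71.9 pos [ 465.5 -345.7    5.7] rpy [180.   -0.   -8.9] F [-0.6 -0.2  1.6] w 47.2
t 72.8 pos [ 464.9 -345.1  129.1] rpy [-1.8e+02  1.0e-01 -8.9e+00] F [ 0.2  0.3 -1. ] w 47.3
t 74.2 pos [458.7  21.8 120.1] rpy [180.   -0.   -0.7] F [ 0.9  0.1 -0.3] w 47.7
place z 48.2 df 8.0
t 78.3 pos [518.6 -39.  297.7] rpy [180.    0.2  -0.6] F [-0.2  0.   0.2] w 65.9
[ 4.5959e+02  1.1286e+02 -2.0000e-02  9.3000e-01] 2157
[ 5.9027e+02  1.1147e+02 -3.0000e-02  9.2000e-01] 2133
[ 4.5889e+02  2.3280e+01 -4.0000e-02  9.4000e-01] 2211
[589.14  21.79   0.     0.94] 2180
```

View pics/w17.png

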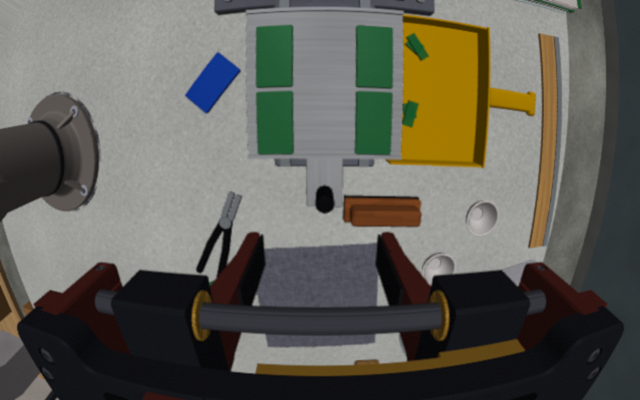

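View pics/s17.png

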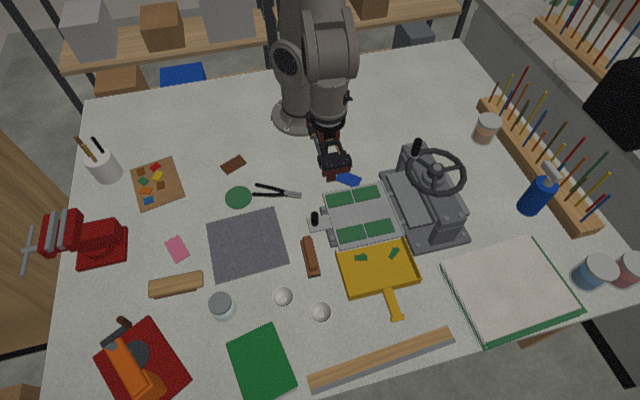

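```bash
python3 - <<'E'
from h import *
robot.move_to([522.5,-77,170],[180,0,155]); robot.gripper_to(70)
robot.move_l([522.5,-77,120],max_speed=150); robot.move_l([522.5,-77,67],max_speed=80); st()
robot.gripper_to(20,f_grip=30); st()
for k in (.33,.66,.97):
    robot.move_l([522.6+2.3*k,-77+210.5*k,67],max_speed=80); s=st()
    if s['grip_width']<22: print('slipped')
y=127
f0=s['contact_force'][1]
while y<139:
    y+=1; robot.move_l([524.9,y,67],max_speed=25); s=observe()
    if s['contact_force'][1]<-9: break
print(y); st()
snap('scene','s18'); snap('side','d18')
E
python3 - <<'E'
import cv2,numpy as np
a=cv2.imread('pics/side18.png' if 0 else 'pics/d18.png')[80:230,250:450]; b=cv2.imread('pics/s18.png')[130:280,310:510]
cv2.imwrite('pics/m18.png',np.hstack([cv2.resize(x,None,fx=2,fy=2,interpolation=cv2.INTER_CUBIC) for x in(a,b)]))
E
```

```text
t 82.4 pos [522.8 -77.1  67.3] rpy [180.   0. 155.] F [-0.1 -0.   0.2] w 70.0
t 83.2 pos [522.4 -77.   67. ] rpy [180.  -0. 155.] F [-0.8 -0.7  1.5] w 23.7
t 84.2 pos [523.1  -7.   67. ] rpy [180.  -0. 155.] F [-2.9  1.8  2.9] w 23.4
t 85.2 pos [523.9  64.1  67. ] rpy [179.9  -0.  155.1] F [-4.3  1.7  4.6] w 23.4
t 86.2 pos [524.6 127.9  67. ] rpy [180.  -0. 155.] F [-4.6  1.6  4.3] w 23.6
138
t 88.9 pos [524.6 133.1  67. ] rpy [-179.7    0.   154.8] F [ -4.5 -11.    9.8] w 23.4
```

View pics/m18.png

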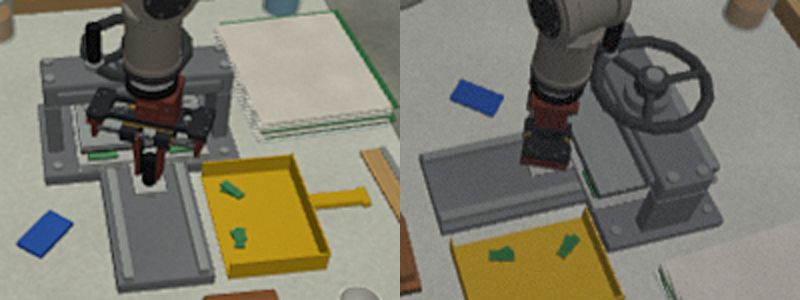

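Run:
```python
from h import *
robot.move_l([524.7,134.5,67],max_speed=25); robot.dwell(.1); st()
robot.gripper_to(60); st()
robot.move_l([524.7,128,67],max_speed=40)
robot.move_l([524.7,110,170],max_speed=200); 
robot.move_l([480,110,330],max_speed=300); robot.move_to([460,200,330],[180,0,90]); robot.gripper_to(80); robot.dwell(.1); st()
snap('wrist','w19'); c=cal('wrist'); print(proj(c,[[456.7,248,261],[456.7,248,199],[526.3,285.7,217]]).round(0).tolist()); np.savez('w19cal.npz',**{k:v for k,v in c.items() if k!='n'})
snap('scene','s19'); snap('side','d19')
```

```text
t 89.4 pos [524.6 133.1  67. ] rpy [-179.9    0.   154.9] F [-4.  -3.4  6.6] w 23.5
t 90.2 pos [524.7 134.5  67. ] rpy [180.   0. 155.] F [-0.4  0.5 -1.1] w 60.1
t 93.7 pos [460. 200. 330.] rpy [180.  -0.  90.] F [ 0.  -0.9  0.2] w 80.1
[[379.0, 206.0], [368.0, 186.0], [403.0, 257.0]]
```

View pics/w19.png

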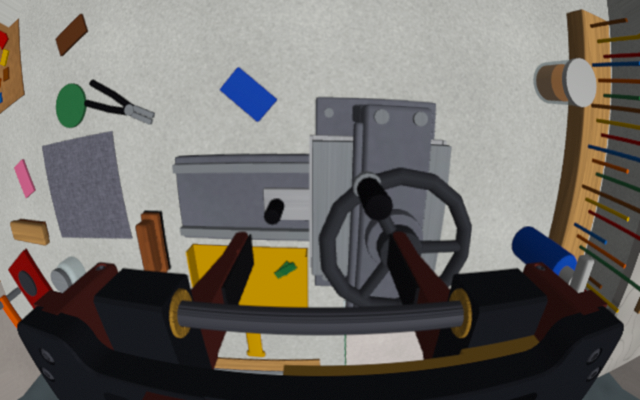

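View pics/d19.png

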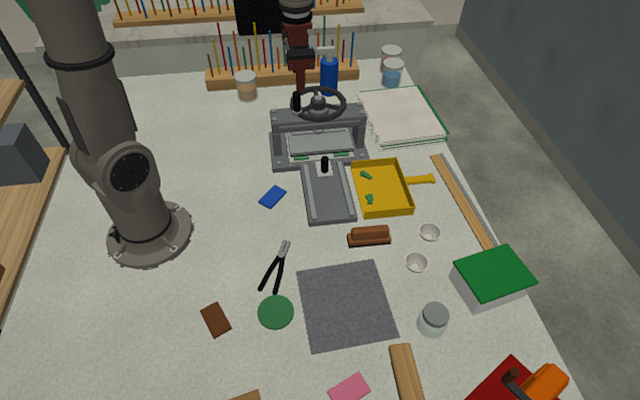

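Run:
```python
from h import *
for a in range(0,360,30):
    p=[526.3+80*np.cos(np.radians(a)),285.7+80*np.sin(np.radians(a)),221.5]; q=robot.ik(np.array(p),[180,0,90]); print(a,None if q is None else np.round(q))
robot.move_to([456.2,248,290],[180,0,90]); robot.move_l([456.2,248,221.5],max_speed=80); st()
robot.gripper_to(20,f_grip=35); s=st()
snap('scene','s20')
```

```text
0 [-42.  28.  17.  91.  -9.  63.  67.]
30 [-45.  28.  15.  89.  -8.  63.  63.]
60 [-47.  27.  13.  91.  -7.  63.  58.]
90 [-49.  24.  12.  95.  -5.  61.  54.]
120 [-50.  21.  10. 100.  -4.  60.  52.]
150 [-50.  17.  10. 106.  -3.  58.  51.]
180 [-49.  14.  11. 110.  -3.  57.  54.]
210 [-46.  13.  13. 111.  -3.  57.  58.]
240 [-43.  14.  15. 110.  -4.  57.  64.]
270 [-41.  17.  17. 105.  -6.  58.  68.]
300 [-40.  21.  17. 100.  -7.  60.  70.]
330 [-41.  25.  18.  95.  -8.  62.  69.]
t 95.2 pos [456.6 248.2 222. ] rpy [180.  -0.  90.] F [ 0.2 -0.2  0.3] w 79.9
t 96.1 pos [456.2 247.7 221.5] rpy [-180.    0.   90.] F [ 0.4 -1.5  0.6] w 23.5
```

```bash
cat > wind.py <<'E'
from h import *
C=np.array([526.3,285.7])
def go(a0,total,step,lim,R=80,v=120):
    a=a0; end=a0-total
    while a>end+1e-6:
        a=max(a-step,end); r=np.radians(a)
        robot.move_l([C[0]+R*np.cos(r),C[1]+R*np.sin(r),221.5],max_speed=v)
        s=observe(); F=s['contact_force'][:2]; d=s['tool_pos'][:2]-C
        ft=-F@np.array([np.sin(r),-np.cos(r)]); fr=F@np.array([np.cos(r),np.sin(r)])
        print('t%.1f a %.0f actual %.1f r %.1f ft %.1f fr %.1f fz %.1f w %.1f'%(s['clock'],a,np.degrees(np.arctan2(d[1],d[0])),np.hypot(*d),ft,fr,s['contact_force'][2],s['grip_width']))
        if ft>lim or abs(fr)>25 or s['grip_width']<21: print('break'); break
    return a
E
python3 - <<'E'
from wind import *
print(go(-151.7,60,12,20))
E
```

```text
t96.4 a -164 actual -164.9 r 79.9 ft -3.5 fr -1.4 fz -2.6 w 23.7
t96.7 a -176 actual -176.5 r 80.0 ft -2.9 fr -0.3 fz -2.4 w 23.5
t97.0 a -188 actual 171.8 r 80.0 ft -2.9 fr 0.3 fz -1.6 w 23.8
t97.3 a -200 actual 159.9 r 80.1 ft -3.7 fr 0.1 fz -1.9 w 23.6
t97.6 a -212 actual 148.0 r 80.1 ft -4.1 fr 2.2 fz -0.6 w 23.7
-211.7
```

Run:
```python
from wind import *
print(go(-211.7,285,15,15,v=130))
```

```text
t97.9 a -227 actual 133.0 r 80.2 ft -2.9 fr 4.0 fz -2.1 w 23.8
t98.2 a -242 actual 117.9 r 80.2 ft -3.8 fr 3.8 fz -2.0 w 23.4
t98.5 a -257 actual 102.6 r 80.2 ft -3.5 fr 5.6 fz -2.6 w 23.4
t98.8 a -272 actual 87.2 r 80.2 ft -4.1 fr 7.2 fz -4.4 w 23.7
t99.1 a -287 actual 71.6 r 80.2 ft -4.7 fr 7.0 fz -3.4 w 23.2
t99.5 a -302 actual 56.0 r 80.2 ft -3.5 fr 6.7 fz -5.4 w 23.5
t99.8 a -317 actual 40.4 r 80.2 ft -3.5 fr 4.9 fz -2.6 w 23.7
t100.1 a -332 actual 25.7 r 80.1 ft -3.6 fr 3.0 fz -2.0 w 23.7
t100.4 a -347 actual 12.0 r 80.0 ft -3.4 fr 2.1 fz 0.6 w 23.4
t100.7 a -362 actual -2.4 r 79.9 ft -3.0 fr 2.6 fz 1.0 w 23.7
t101.0 a -377 actual -17.2 r 79.9 ft -3.2 fr 0.7 fz 1.4 w 23.4
t101.3 a -392 actual -32.0 r 79.8 ft -3.4 fr 2.2 fz 1.3 w 23.7
t101.6 a -407 actual -47.0 r 79.7 ft -3.3 fr 2.3 fz 2.7 w 23.1
t101.9 a -422 actual -62.0 r 79.7 ft -3.3 fr 2.4 fz 2.9 w 23.3
t102.2 a -437 actual -77.0 r 79.6 ft -4.4 fr 2.4 fz 3.0 w 23.5
t102.5 a -452 actual -92.2 r 79.6 ft -2.9 fr 2.0 fz 2.5 w 23.4
t102.8 a -467 actual -107.3 r 79.6 ft -3.6 fr 2.9 fz 2.9 w 23.3
t103.2 a -482 actual -122.4 r 79.6 ft -3.4 fr 2.9 fz 3.0 w 23.1
t103.5 a -497 actual -137.5 r 79.6 ft -3.9 fr 2.5 fz 2.7 w 23.8
-496.7
```

```bash
sed -i 's/if ft>lim/if abs(ft)>lim/' wind.py
python3 - <<'E'
from wind import *
print(go(-496.7,96,6,22,v=80))
E
```

```text
t103.7 a -503 actual -142.7 r 79.7 ft -1.4 fr 0.9 fz 1.1 w 23.6
t104.0 a -509 actual -149.0 r 79.8 ft -1.1 fr 1.4 fz 0.7 w 23.7
t104.2 a -515 actual -155.2 r 79.8 ft 0.4 fr 0.8 fz -0.4 w 23.3
t104.5 a -521 actual -161.2 r 79.8 ft -0.9 fr -0.3 fz -1.5 w 23.5
t104.8 a -527 actual -167.3 r 79.9 ft -1.4 fr -0.2 fz -2.1 w 23.3
t105.0 a -533 actual -173.2 r 79.9 ft -1.9 fr -0.2 fz -2.1 w 23.8
t105.3 a -539 actual -179.2 r 80.0 ft -1.7 fr -0.4 fz -1.3 w 23.9
t105.5 a -545 actual 174.8 r 80.0 ft -1.2 fr -0.8 fz -2.2 w 23.8
t105.8 a -551 actual 169.6 r 80.0 ft 2.7 fr -0.3 fz 1.7 w 23.3
t106.0 a -557 actual 169.2 r 79.8 ft 26.1 fr 5.0 fz 19.5 w 23.3
break
-556.7
```

```bash
python3 - <<'E'
from wind import *
print(go(-556.7,6,3,42,v=40))
snap('side','d21'); snap('scene','s21'); snap('wrist','w21')
E
python3 - <<'E'
import cv2,numpy as np
a=cv2.imread('pics/d19.png')[90:190,260:380]; b=cv2.imread('pics/d21.png')[90:190,260:380]
cv2.imwrite('pics/m21.png',np.hstack([cv2.resize(x,None,fx=3.3,fy=3.3,interpolation=cv2.INTER_CUBIC) for x in(a,b)]))
E
```

```text
t106.3 a -560 actual 169.0 r 79.4 ft 36.6 fr 4.4 fz 26.3 w 23.6
t106.6 a -563 actual 168.6 r 77.1 ft 45.1 fr -2.0 fz 30.0 w 23.5
break
-562.7
```

View pics/m21.png

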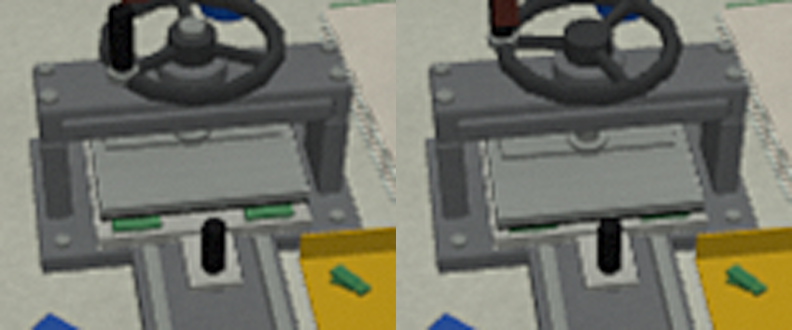

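View pics/s21.png

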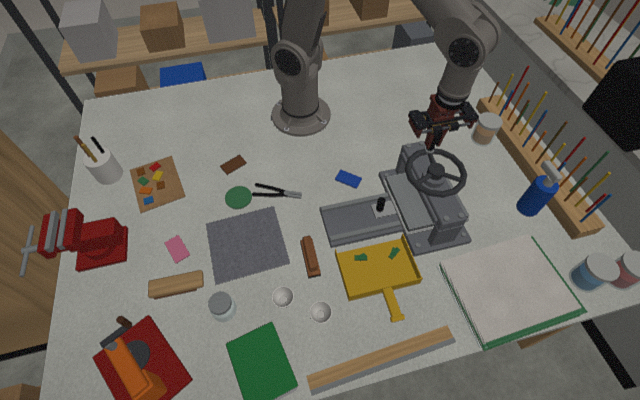

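Run:
```python
from wind import *
r=np.radians(-552); robot.move_l([C[0]+80*np.cos(r),C[1]+80*np.sin(r),221.5],max_speed=30); robot.dwell(.1); st()
robot.gripper_to(60); s=st()
p=s['tool_pos']; robot.move_l([p[0],p[1],300],max_speed=120); robot.move_l([470,120,340],max_speed=250); robot.dwell(.2); st()
snap('side','d22'); snap('scene','s22'); c,im=snap('wrist','w22'); np.savez('w22cal.npz',**{k:v for k,v in c.items() if k!='n'})
a=np.radians(169.3); print(proj(c,[[C[0]+80*np.cos(a),C[1]+80*np.sin(a),261]]).round(1))
```

```text
t 107.5 pos [450.4 300.2 221.4] rpy [1.798e+02 1.000e-01 8.990e+01] F [ 6.4 -4.8 -2.4] w 23.5
t 108.2 pos [448.  302.4 221.5] rpy [180.  -0.  90.] F [ 0.9 -0.1  0.8] w 60.1
t 110.1 pos [469.6 121.4 339.5] rpy [-180.     0.    90.1] F [-0.6  0.6  0.1] w 60.0
[[513.4 182.8]]
```

View pics/d22.png

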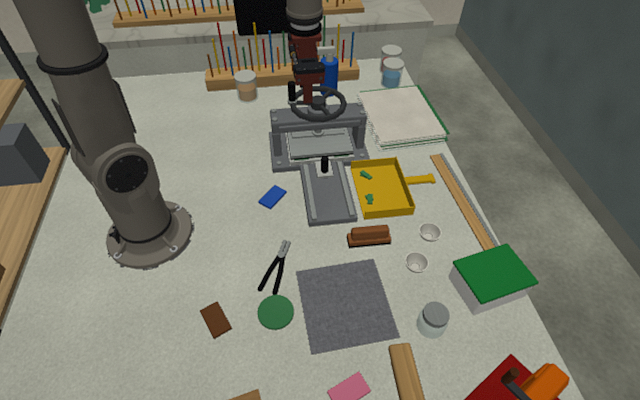

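View pics/w22.png

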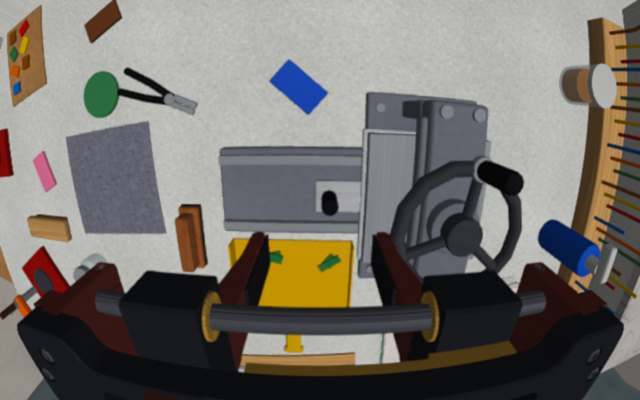

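Run:
```python
from h import *
robot.dwell(.3); st(); robot.sign_off()
```

```text
t 110.5 pos [470. 120. 340.] rpy [180.   0.  90.] F [-0.3 -0.9  0.5] w 60.2
the job is handed in; nothing more can be done
```

The press is loaded and wound down, and I handed the job in at about 110 s of the 210 s allowed. I never had direct readings of the tray or wheel joints, so both positions below are inferred.

- **Tray out:** I drew it out until it met its stop, about 210 mm.
- **Chips:** Two passes of the scraper pushed all the chips into the dustpan. They lie as two crossed pairs about 30 to 45 mm on the mouth side of the pan's middle, and the last pictures show them there. The scraper is back standing on the bench where it came from.
- **Tiles:** All four green tiles lie flat in a 2 by 2 layout. A wrist picture before closing put every centre within about 2 mm of its planned spot.
- **Tray home:** I pushed it in until it met the stop with 11 N. The knob position there matches its starting position to within about 1 mm.
- **Wheel:** I wound it clockwise about 399° to a hard stop. A tangential force of 26 to 45 N barely moved it further.

**Wheel reading:** This could have been the platen jamming on the tiles instead of the stop. The sharp onset of force argues against that, and so does where the crank ended. If it is at 6.45 rad, the crank's zero angle works out almost exactly on the press's -x axis. The last wrist picture shows the knob staying there after release.

No check disagreed, and I noticed no knocked part or grip slackening. The bystanders and look-alikes appear unmoved in the last pictures.

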